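# Pack the bezel punches and wedge the tray stack

### The arm

A 7-joint arm with a two-finger parallel gripper is mounted at the origin on the work surface. World frame = base frame: x ahead of the robot, y to its left, z up, the work surface at z = 0. Lengths are in mm, angles in rad, forces in N, time in s.
With the tool pointing down it reaches from about 425 to 875 mm from the base axis. Payload 8.4 kg.
Tool frame: the origin (TCP) lies at the very end of the fingers, on their centre line; the grasp point (between the pads) lies 19 mm behind it (bot.grip_depth is the distance from the TCP to the grasp point, in mm); z points along the fingers, y is the line along which they close (so a half turn about z gives the same grasp; the last joint's range is limited). The gripper opens to 87 mm and grips with 3 to 60 N. Pads are 19 mm wide; open, the fingers measure 117 mm over their backs; the gripper's body (75 mm by 190 mm) begins 51 mm behind the grasp point.
Start: joints at [1.133, 0.333, 0.04, 1.465, -0.013, 1.343, -0.059], TCP at [216.008, -613.029, 222.546] pointing down, gripper open.
Joint ranges: [-2.58, 2.58], [-0.38, 2.09], [-1.3, 1.39], [0.25, 2.4], [-1.5, 4.64], [0.08, 2.09], [-2.65, 2.65]. Speed limits (rad/s): [2.22, 2.22, 2.79, 2.79, 3.14, 3.14, 3.14].

### API

Orientations are given as a unit quaternion [w, x, y, z].
In Python, from station import get_state, eyes, bot gives the robot as it stands.
- The arm moves only by the tool send_rows, never from a script. Its argument "deltas" is text: rows parted by semicolons, each of 4 numbers parted by spaces: the shift along the tool's x, y, z in cm, then the turn about the tool's z in degrees. In form: x y z spin; .... A call has exactly 10 rows; each row is the pose to reach, as a shift and turn from the pose commanded when the call began, along the tool's axes at that moment; what a row does not reach only later rows make up. A row lasts 1/12 s, in which the tool goes at most 41.7 mm and 7.16 degrees, less where a joint would pass 70% of its speed; a pose out of reach is approached as far as the arm can. A call with a gripper value outside its range is refused whole. "fingers" is the gripper command: -1 is shut, 1 is fully open, values between are in proportion, set as the call begins (left out, the last holds). The fingers move at their own pace and stop on an object; the grip force is fixed at half the most. Time passes only in rows, so rows that repeat a pose let the fingers close, or fill a call up. It gives the time, the measured TCP pose, the force, the opening and the grip force at its end, in the units of the state.
- get_state(): the state, without advancing time (a new reading comes with each control period).
- eyes.snapshot(name): name is "side" or "top" or "wrist"; returns a dict with "img" (400x640x3 uint8, blue, green, red), "depth" (400x640 float32, mm along the optical axis (not along the pixel's ray), 0 where there is no reading), "intrinsics" (3x3 intrinsics, pixels), "dist_coeffs" ([k1, k2, p1, p2, k3] as OpenCV has them; the pictures are not rectified), "rvec" (rotation vector, rad) and "tvec" (3), from world to camera coordinates, as OpenCV has them; the wrist camera has in their place "tool_from_camera" (4x4, takes a point from camera to tool coordinates, whose origin is the TCP and whose axes are the flange's). Camera axes: x right, y down, z forward; pixel columns grow to the right and rows downward; lengths in mm; the calibration is good to about 2 mm. A picture is of the moment at which its call begins: read the wrist's pose just before it.
- bot.close_job(): hands the job in; it is judged then, once.
The state is a dict: "t": time; "joint_positions": joint angles; "qvel": joint speeds; "effort": joint torques, N m; "tcp_pos": TCP position; "ee_rot": TCP orientation; "contact_force": force on the tool from outside, world axes, zero at the start; "wrist_torque": the same for the moment, N m; "width": finger opening in mm; "grip_force": force on a finger pad.
Only numpy, scipy, OpenCV 4.12 (cv2) and the standard library are available. Lean on these libraries where they do the work, as an engineer would, in place of code of your own. Each camera call takes 0.05 s, during which the arm holds its last target. There are 200 camera calls.

### The job

Pack the steel punches for the polishing shop: set the empty tray on the loaded tray in the green carrier so that its corner pins drop into the sockets, put every punch on the bench into the cells of that tray, then put the blue cover on with its pins in the tray's sockets. When the stack is closed, take the red wedge from its stand, drop it thin end down into the slot between the tray's steel nose and the carrier's post, and tap it down with the tamper until the lower tray is hard against the end stop and the wedge is locked tight. Finally stand the tamper back on its pad, and leave the jar, the steel block and the graver alone.

Things in the scene. Friction and masses are not known exactly. Their poses are not given: they have to be found in the camera images.
- carrier: fixed green base plate 100 x 226 x 8 mm, long along its y; origin on the bench. The lower tray stands on it. On the plate: steel end stop 18 mm high, inner face at y = -100 mm; side guides 12 mm high at x = +-32.5 to 38.5 mm; small keepers let the tray slide only 3 mm from home; at the +y end a steel post 60 wide, 24 thick, 36 mm high, its inner face at the point slot
- slot (a point): point on the carrier's post: middle of the top edge of the post's inner (slot side) face, 44 mm above the bench; axes as the carrier's. The slot extends from here towards -y, to the steel nose of the lower tray.
- home (a point): point on the carrier's plate where the lower tray's origin stands when the tray is hard against the end stop; axes as the carrier's. With the tray home the slot is 3.6 mm wide at the plate and 9.9 mm at the top
- lower_tray: loose wooden tray 62 x 151 x 22 mm (x, y, z) in the carrier, 1.5 to 2.8 mm towards +y of home, can slide along y; origin centre of underside, axes as the carrier's. Discs in it are part of it. Four 9 mm square sockets, 18 deep, in its top at x +-22, y +-68 mm. At its +y end a steel-faced nose 48 wide, 36 high, sloping 10 deg: face at y = 103 mm at the bottom, 96.7 at the top
- tray: loose empty wooden tray 62 x 151 mm (x, y), 0.16 kg, same both ways round. Four pins 5 mm thick, 6 long below, at x +-22, y +-68; origin in the middle at pin-tip level. Body z = 6 to 28 mm, floor top z = 10. Four cells 54 x 27 mm (x, y) at y = +-15, +-45. Sockets in its top like the lower tray's. Seated, its origin is 16 mm above the lower tray's. Grip across the 62 mm
- cover: loose blue cover 62 x 151 mm (x, y), 0.12 kg, hollow below; four pins like the tray's; origin at the level of the pin tips, in the middle; body from z = 6 to 32 mm, top flat with a white panel, inner ceiling at z = 28 mm. Seated on the tray its origin is 22 mm above the tray's origin. Can be gripped across its 62 mm width.
- wedge: loose red wedge 36 wide (x), 75 high (z), 4 thick at the thin end (bottom), 17 at the head, 0.08 kg; flat face at y = +2.5 mm goes against the post, 10 deg taper on -y against the nose; origin centre of thin end. Locked, its head is 40 to 44 mm above point slot; dropped in loosely 8 to 16 mm higher. Taps of 15 to 20 N on the head jam it; it then stays by friction
- wedge_head (a point): middle of the top of the wedge's head; axes as the wedge's
- stand: fixed dark wooden block 60 x 40 x 30 mm with an upright slot (floor 6 mm above the bench) that holds the wedge; origin on the bench under the wedge's origin, axes as those of the standing wedge
- tamper: loose hand tamper standing upright, 0.30 kg, 88 mm tall: brass head 38 mm diameter, 28 mm high below, dark wooden handle 26 mm diameter above it; origin centre of the brass face at the bottom
- pad: fixed round black rubber pad, 64 mm diameter, 4 mm thick, the tamper's place; origin on the bench in its middle
- punch0: upright steel punch, 0.05 kg, 32 mm tall: foot 20 mm diameter and 8 mm high, shank 16 mm diameter above it, with a brass band; origin centre of its foot's underside. 2 to 4 punches are present
- punch1: upright steel punch, 0.05 kg, 32 mm tall: foot 20 mm diameter and 8 mm high, shank 16 mm diameter above it, with a brass band; origin centre of its foot's underside. 2 to 4 punches are present
- punch2: upright steel punch, 0.05 kg, 32 mm tall: foot 20 mm diameter and 8 mm high, shank 16 mm diameter above it, with a brass band; origin centre of its foot's underside. 2 to 4 punches are present
- punch3: upright steel punch, 0.05 kg, 32 mm tall: foot 20 mm diameter and 8 mm high, shank 16 mm diameter above it, with a brass band; origin centre of its foot's underside. 2 to 4 punches are present
- jar: bystander: amber jar with a white cap, 44 mm diameter, 53 mm tall; origin centre of its underside
- bench_block: bystander: steel block 60 x 60 x 22 mm; origin centre of its underside
- graver: bystander: graver 145 mm long lying on the bench, dark wooden handle with a green band; origin at the blade end of the handle
There are look-alikes about, which are no part of the job. Leave any orange or purple look-alike of the carrier alone.

How it is judged (in metres and radians):
On the way, in this order (a step that is already met when the one before it is completed fails the run):
1. the empty tray is seated on the lower tray, pins in the sockets (z of tray in the frame of lower_tray between 0.0135 and 0.0185 m and horizontal distance between tray and lower_tray below 0.0045 m and angle between the y axis of tray and the y axis of lower_tray, either way round below 0.06 rad and angle between the z axis of tray and the z axis of lower_tray, either way round below 0.05 rad), for 0.2 s.
2. all punches are in the seated tray's cells and the cover is seated on it (all of step 1 and z of cover in the frame of tray between 0.0195 and 0.0245 m and horizontal distance between cover and tray below 0.0045 m and angle between the y axis of cover and the y axis of tray, either way round below 0.06 rad and angle between the z axis of cover and the z axis of tray, either way round below 0.05 rad and x of punch0 in the frame of tray between -0.027 and 0.027 m and y of punch0 in the frame of tray between -0.062 and 0.062 m and z of punch0 in the frame of tray between 0.006 and 0.022 m and x of punch1 in the frame of tray between -0.027 and 0.027 m and y of punch1 in the frame of tray between -0.062 and 0.062 m and z of punch1 in the frame of tray between 0.006 and 0.022 m and x of punch2 in the frame of tray between -0.027 and 0.027 m and y of punch2 in the frame of tray between -0.062 and 0.062 m and z of punch2 in the frame of tray between 0.006 and 0.022 m and x of punch3 in the frame of tray between -0.027 and 0.027 m and y of punch3 in the frame of tray between -0.062 and 0.062 m and z of punch3 in the frame of tray between 0.006 and 0.022 m), for 0.2 s.
3. the wedge, upright in the slot, is tapped with the tamper (more than 5 N) (contact force between tamper and wedge above 5 N and x of wedge_head in the frame of slot between -0.015 and 0.015 m and z of wedge_head in the frame of slot between 0.03 and 0.065 m and y of wedge in the frame of slot between -0.012 and 0.003 m and angle between wedge's own z axis and vertical below 0.14 rad).
At the end, for the whole second after the job is handed in: Tray and cover seated, pins in (4.5 mm, 0.06 rad, height 2.5 mm); all punches in the tray; wedge upright in the slot, head 30 to 47 mm above the post; lower tray within 1.3 mm of home, wedge pressing it over 3 N; tamper upright within 18 mm of its pad's middle; all at rest (all of step 2 and x of wedge_head in the frame of slot between -0.015 and 0.015 m and z of wedge_head in the frame of slot between 0.03 and 0.065 m and y of wedge in the frame of slot between -0.012 and 0.003 m and angle between wedge's own z axis and vertical below 0.14 rad and z of wedge_head in the frame of slot below 0.047 m and y of lower_tray in the frame of home below 0.0013 m and contact force between wedge and lower_tray above 3 N and horizontal distance between tamper and pad below 0.018 m and angle between tamper's own z axis and vertical below 0.1 rad and z of tamper in the frame of pad between 0 and 0.008 m and linear speed of each of wedge, tamper, cover, tray, lower_tray below 0.02 m/s); the robot touches nothing.
It fails at once if the jar is shifted by more than 30 mm (distance of jar from where it was at the start of the episode above 0.03 m).
It fails at once if the steel block is shifted by more than 30 mm (distance of bench_block from where it was at the start of the episode above 0.03 m).
It fails at once if the graver is shifted by more than 30 mm (distance of graver from where it was at the start of the episode above 0.03 m).
Of punch0, punch1, punch2, punch3 only 2 to 4 are there at a start; the rules pass over those that are not, and their reading is None.
At some moment in a run one of tray, cover, punch0, punch1, punch2, punch3 may be knocked a few centimetres aside while the robot is not near it.
It also fails if it takes over 210 s, if anything falls off the work surface, if the arm or the gripper's body presses on something with over 40 N, if the wrist force passes 120 N, or if a joint passes its speed limit or range.

## Working session

There is one attempt and no reset: what is moved stays moved. The work goes in short steps, Python scripts to look and compute and a tool call to move; the robot and the scene stay as the last step left them, time stands still between calls to the robot, and variables do not carry over. Pictures are saved under pics/ and viewed, at most 16 in all, crops included, and the job is handed in when it is done.

Besides the shell and the picture viewer there is one more tool, called after "Call:" as a command line: name --argument value ..., lists and objects as JSON in quotes. send_rows: Moves the arm, as the interface text tells. Its arguments: {"type":"object","properties":{"deltas":{"type":"string"},"fingers":{"type":"number"}},"required":["deltas"]}

```bash
ls; mkdir -p pics
cat > h.py <<'E'
import numpy as np, cv2
from station import get_state, eyes, bot
from scipy.spatial.transform import Rotation as R
def tool():
    s=get_state(); q=s['ee_rot']; T=np.eye(4); T[:3,:3]=R.from_quat([q[1],q[2],q[3],q[0]]).as_matrix(); T[:3,3]=s['tcp_pos']; return T
def snap(n):
    T=tool(); d=eyes.snapshot(n)
    if n=='wrist': d['W']=T@np.array(d['tool_from_camera'])
    else:
        M=np.eye(4); M[:3,:3]=cv2.Rodrigues(np.array(d['rvec'],float))[0]; M[:3,3]=np.ravel(d['tvec']); d['W']=np.linalg.inv(M)
    d['K']=np.array(d['intrinsics'],float); d['D']=np.array(d['dist_coeffs'],float); return d
def ray(d,uv):
    p=cv2.undistortPoints(np.array(uv,float).reshape(-1,1,2),d['K'],d['D']).reshape(-1,2)
    return np.c_[p,np.ones(len(p))]@d['W'][:3,:3].T
def onz(d,uv,z):
    v=ray(d,uv); o=d['W'][:3,3]; return o+v*((z-o[2])/v[:,2])[:,None]
def cloud(d):
    v,u=np.mgrid[0:400,0:640]; r=ray(d,np.stack([u,v],-1).reshape(-1,2))
    P=d['W'][:3,3]+r*d['depth'].reshape(-1,1); P[d['depth'].ravel()==0]=np.nan; return P.reshape(400,640,3)
def to_tool(p):
    T=tool(); return (np.linalg.inv(T)@np.r_[p,1])[:3]
E
python3 - <<'E'
from h import *
for n in ['top','side']:
    d=snap(n); cv2.imwrite(f'pics/{n}0.png',d['img']); np.savez(f'{n}0.npz',**{k:v for k,v in d.items()}); print(d['W'].round(2))
print(get_state())
E
```

```text
pics
[[-3.0000e-02 -9.9000e-01  1.0000e-01  4.1093e+02]
 [-1.0000e+00  2.0000e-02 -2.0000e-02 -2.7900e+00]
 [ 1.0000e-02 -1.0000e-01 -1.0000e+00  1.0787e+03]
 [ 0.0000e+00  0.0000e+00  0.0000e+00  1.0000e+00]]
[[ 9.80000e-01 -1.00000e-01  1.70000e-01  2.66640e+02]
 [-2.00000e-01 -6.00000e-01  7.80000e-01 -1.00117e+03]
 [ 2.00000e-02 -7.90000e-01 -6.10000e-01  8.47520e+02]
 [ 0.00000e+00  0.00000e+00  0.00000e+00  1.00000e+00]]
{'t': 0.1, 'joint_positions': array([ 1.13283419,  0.33380742,  0.03987826,  1.46621453, -0.01343772,
        1.34325113, -0.05847361]), 'qvel': array([ 0.00058221, -0.00265184,  0.0002972 , -0.00087783, -0.00059396,
        0.00180812, -0.00066685]), 'effort': array([ 4.32435350e-03, -6.57813406e+01,  1.34033706e+00, -4.04708040e+01,
       -5.96253388e-02,  4.10252251e-02,  1.23151614e-05]), 'tcp_pos': array([ 215.85283435, -612.66479041,  221.75394834]), 'ee_rot': array([-6.91674376e-04,  9.85689283e-01,  1.68570869e-01, -1.47918697e-04]), 'contact_force': array([ 0.24258832,  0.05515945, -0.58041215]), 'wrist_torque': array([-0.02634826,  0.01258769, -0.01568896]), 'grip_force': 0.0, 'width': 86.69607758156668}
```

View pics/top0.png

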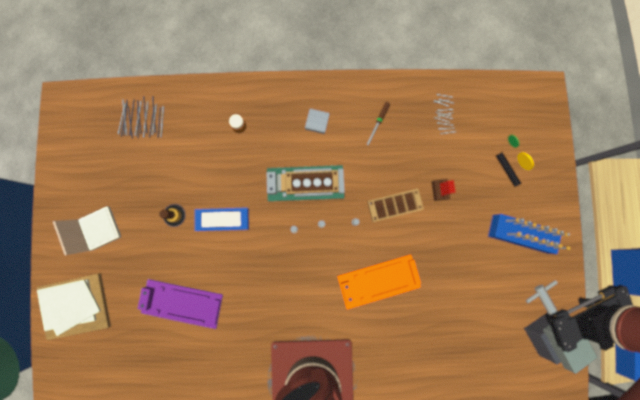

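View pics/side0.png

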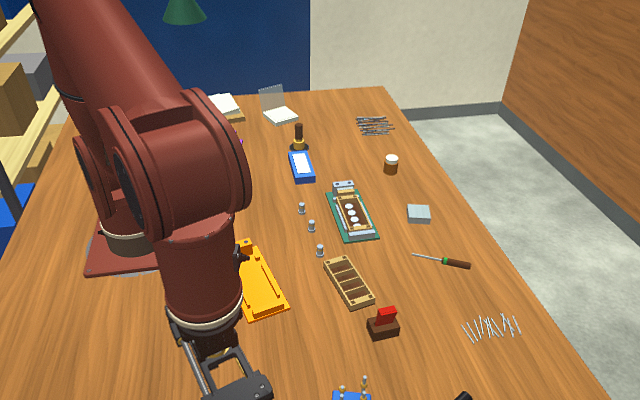

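The top view shows the green carrier at (305,184) with its post to the left at (272,184), the empty tray at (396,205) and the blue cover with its white panel at (222,219). The wedge in its stand is at (445,187), the tamper at (172,214), and three punches are at (293,230), (321,224) and (356,222). Look-alikes are the purple carrier (180,303), the orange carrier (380,281), and a blue box of brass parts (528,233). Only the green carrier holds a loaded tray, and only the blue piece at (222,219) has the white panel.

Run:
```python
from h import *
d=dict(np.load('top0.npz')); P=cloud(d); 
hsv=cv2.cvtColor(d['img'],cv2.COLOR_BGR2HSV)
def rep(n,box,zmin,zmax):
    x0,y0,x1,y1=box; Q=P[y0:y1,x0:x1].reshape(-1,3); Q=Q[(Q[:,2]>zmin)&(Q[:,2]<zmax)]
    (c,s,a)=cv2.minAreaRect(Q[:,:2].astype(np.float32)); print(n,len(Q),'rect',np.round(c,1),np.round(s,1),round(a,1),'mean',Q.mean(0).round(1),'zmax',Q[:,2].max().round(1))
rep('bench',(230,240,270,260),-20,20)
rep('tray',(360,180,430,228),12,40)
rep('cover',(190,200,255,236),15,50)
rep('carrier',(255,158,355,207),4,70)
rep('post',(255,158,290,207),36,70)
rep('wedge',(425,172,465,205),45,120)
rep('stand',(425,172,465,205),18,40)
rep('tamper',(150,195,190,232),60,120)
rep('pad/head',(150,195,190,232),15,50)
for i,b in enumerate([(284,220,303,240),(312,215,331,234),(346,213,366,232)]): rep('p%d'%i,b,22,45)
rep('jar',(220,105,255,140),30,80); rep('block',(295,100,340,140),12,40); rep('graver',(360,95,395,150),5,40)
```

```text
bench 796 rect [378.5 173.9] [115.1  55.3] 88.7 mean [378.5 173.7   0.6] zmax 7.1
tray 558 rect [ 497.1 -251.7] [ 62.4 151.4] 12.3 mean [ 498.2 -253.7   23.4] zmax 33.0
cover 1166 rect [468.4 250.2] [ 62.6 150.5] 0.3 mean [468.1 249.2  33. ] zmax 39.1
carrier 2641 rect [572.8   8.8] [294.3 143.5] 88.7 mean [568.8   8.2  18.8] zmax 49.5
post 315 rect [568.8  89.6] [51.6 58.5] 89.3 mean [568.   91.3  43.8] zmax 49.5
wedge 132 rect [ 539.9 -398.7] [34.7 20. ] 3.5 mean [ 539.2 -396.    71. ] zmax 85.4
stand 219 rect [ 538.8 -390.4] [58.  40.4] 4.6 mean [ 537.6 -385.4   29.4] zmax 39.8
tamper 101 rect [483.5 391.3] [24.6 22.7] 5.7 mean [482.8 389.4  86.6] zmax 97.0
pad/head 101 rect [483.7 389.1] [31.2 37.9] 86.7 mean [481.8 384.2  32.3] zmax 49.6
p0 28 rect [435.8  44.4] [14.3 14. ] 42.9 mean [435.8  43.8  32. ] zmax 35.9
p1 24 rect [449.3 -36.9] [14.2 11.5] 89.0 mean [449.3 -36.3  32.1] zmax 35.0
p2 27 rect [ 452.5 -134.3] [14.3 11.5] 88.1 mean [ 452.7 -134.3   31.4] zmax 35.9
jar 203 rect [745.7 201.7] [42.2 43.6] 12.7 mean [744.6 200.2  49.2] zmax 58.4
block 422 rect [753.2 -31.8] [59.7 62.6] 74.8 mean [752.1 -31.4  21.8] zmax 27.4
graver 191 rect [ 743.6 -201.1] [ 82.3 145.4] 81.3 mean [ 757.2 -221.3   14. ] zmax 21.4
```

Call:
send_rows --deltas "3.5 -2.2 -0.5 -7;7 -4.5 -1 -14;10.5 -6.7 -2 -21;14 -9 -3 -28;17.5 -11.2 -4 -35;21 -13.5 -5 -42;24.5 -15.7 -6 -49;28 -18 -6 -56;31.5 -20.2 -6 -63;35 -22.5 -6 -70" --fingers 1

```text
t: 0.93
tcp_pos: [468.6, -287.4, 282.7]
ee_rot: [0.0, 0.709, 0.706, -0.0]
contact_force: [1.2, -0.6, 0.8]
width: 87.4
grip_force: 0.0
```

Run:
```python
from h import *
d=snap('wrist'); print(np.array(d['tool_from_camera']).round(3), d['K'].round(1), d['D'])
T=tool(); print(T.round(3)); print(get_state()['joint_positions'])
t=np.array([497,-252,300]); print(to_tool(t))
```

```text
[[ 0.00000e+00 -9.62000e-01 -2.73000e-01  7.50240e+01]
 [ 1.00000e+00  1.00000e-03 -0.00000e+00  6.38000e-01]
 [ 1.00000e-03 -2.73000e-01  9.62000e-01 -1.61605e+02]
 [ 0.00000e+00  0.00000e+00  0.00000e+00  1.00000e+00]] [[299.6   0.  315.6]
 [  0.  299.6 201. ]
 [  0.    0.    1. ]] [0.01864193 0.         0.         0.         0.        ]
[[-1.50000e-02  1.00000e+00  3.00000e-03  4.74169e+02]
 [ 1.00000e+00  1.50000e-02  4.00000e-03 -2.78446e+02]
 [ 4.00000e-03  3.00000e-03 -1.00000e+00  2.82690e+02]
 [ 0.00000e+00  0.00000e+00  0.00000e+00  1.00000e+00]]
[ 0.77463032  0.12486884 -0.35355712  1.60315912  0.03924423  1.42036085
  0.43301039]
[ 26.15479168  23.27896731 -17.15521872]
```

Call:
send_rows --deltas "1.5 1.3 3 -6;2.6 2.3 6 -12;2.6 2.3 6 -12;2.6 2.3 6 -12;2.6 2.3 6 -12;2.6 2.3 6 -12;2.6 2.3 6 -12;2.6 2.3 6 -12;2.6 2.3 6 -12;2.6 2.3 6 -12"

```text
t: 1.82
tcp_pos: [491.1, -263.7, 223.0]
ee_rot: [0.0, 0.634, 0.774, 0.0]
contact_force: [-0.1, -0.5, 0.1]
width: 87.0
grip_force: 0.0
```

```bash
cat >> h.py <<'E'
def rect(P,zmin,zmax,xy,rad):
    "min-area rect of cloud points in a height band near xy -> centre, sizes, yaw of the long axis as y (deg)"
    Q=P.reshape(-1,3); Q=Q[np.isfinite(Q[:,0])]; Q=Q[(Q[:,2]>zmin)&(Q[:,2]<zmax)&(np.hypot(Q[:,0]-xy[0],Q[:,1]-xy[1])<rad)]
    c,s,a=cv2.minAreaRect(Q[:,:2].astype(np.float32))
    if s[0]>s[1]: a-=90; s=s[::-1]
    return np.round(c,1),np.round(s,1),round((a+90)%180-90,2),len(Q),Q[:,2].mean().round(1)
def yaw():
    T=tool(); return np.degrees(np.arctan2(T[1,0],T[0,0])).round(2)
E
python3 - <<'E'
from h import *
d=snap('wrist'); np.savez('w1.npz',**d); cv2.imwrite('pics/w1.png',d['img']); P=cloud(d)
print(tool()[:3,3],yaw()); print(rect(P,20,40,(497,-252),95)); print(np.nanmin(P[150:250,250:400,2]))
E
```

```text
[ 491.04518854 -263.58047878  222.85195594] 101.38
(array([ 496.7, -254.2]), array([ 62. , 152.3]), 12.21, 2296, np.float64(26.2))
-3.3626332357394517
```

View pics/w1.png

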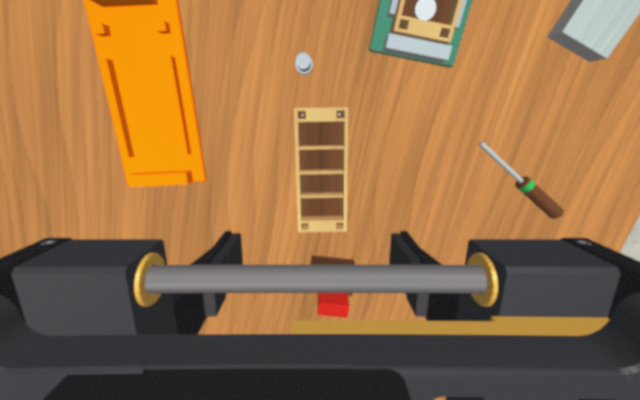

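The wrist view shows the tray squarely at (322,170) with four dark sockets. The wedge is at (333,303) and the carrier end with its end stop at (420,45).

```bash
cat >> h.py <<'E'
def proj(d,p):
    M=np.linalg.inv(d['W']); return cv2.projectPoints(np.array(p,float).reshape(-1,1,3),cv2.Rodrigues(M[:3,:3])[0],M[:3,3],d['K'],d['D'])[0].reshape(-1,2)
def sockets(d,c,yawdeg,z,hw=10):
    "centroids of the dark square holes near their expected places -> centre, yaw, side lengths"
    g=cv2.cvtColor(d['img'],cv2.COLOR_BGR2GRAY).astype(np.uint8); a=np.radians(yawdeg); Rm=np.array([[np.cos(a),-np.sin(a)],[np.sin(a),np.cos(a)]])
    L=np.array([[22,68],[-22,68],[-22,-68],[22,-68]],float); W=L@Rm.T+np.array(c); uv=proj(d,np.c_[W,np.full(4,z)]); out=[]
    for u,v in uv:
        u0,v0=int(round(u)),int(round(v)); s=g[v0-hw:v0+hw+1,u0-hw:u0+hw+1]
        t,m=cv2.threshold(s,0,255,cv2.THRESH_BINARY_INV+cv2.THRESH_OTSU)
        n,lab,st,ce=cv2.connectedComponentsWithStats(m); k=[i for i in range(1,n) if 8<st[i,4]<200]
        i=min(k,key=lambda i:np.hypot(*(ce[i]-hw))) if k else None
        out.append((u0-hw+ce[i][0],v0-hw+ce[i][1],st[i,4]) if k else (np.nan,)*3)
    out=np.array(out); p=onz(d,out[:,:2],z)[:,:2]
    y=(p[0]+p[1]-p[2]-p[3])/2; x=(p[0]+p[3]-p[1]-p[2])/2
    return p.mean(0).round(1),np.degrees(np.arctan2(-y[0],y[1])).round(2),np.hypot(*x).round(1),np.hypot(*y).round(1),out.round(1).tolist()
E
python3 - <<'E'
from h import *
d=dict(np.load('w1.npz')); print(sockets(d,(496.7,-254.2),12.2,28))
print(to_tool([496.7,-254.2,28]))
E
```

```text
(array([ 496.6, -253.3]), np.float64(12.14), np.float64(44.3), np.float64(135.1), [[340.3, 113.6, 64.0], [301.4, 114.5, 62.0], [304.3, 225.5, 43.0], [339.1, 225.0, 47.0]])
[  8.13658205   7.33893911 194.85171545]
```

Call:
send_rows --deltas "3 1.6 0 1.5;6 3.2 0 3;9 4.8 0 5;12 6.4 0 7;15 8 0 9;18 9.6 0 11.4;21 11.2 0 11.4;23.9 12.7 0 11.4;23.9 12.7 0 11.4;23.9 12.7 0 11.4"

```text
t: 2.7
tcp_pos: [568.4, -1.5, 222.6]
ee_rot: [-0.0, 0.706, 0.709, 0.0]
contact_force: [-1.4, -1.4, -0.3]
width: 87.0
grip_force: 0.0
```

Call:
send_rows --deltas "0 0 0 0;0 0 0 0;0 0 0 0;0 0 0 0;0 0 0 0;0 0 0 0;0 0 0 0;0 0 0 0;0 0 0 0;0 0 0 0"

```text
t: 3.53
tcp_pos: [568.3, -4.0, 222.6]
ee_rot: [-0.0, 0.707, 0.707, 0.0]
contact_force: [-0.5, 0.6, -0.5]
width: 86.7
grip_force: 0.0
```

Run:
```python
from h import *
d=snap('wrist'); np.savez('w2.npz',**d); cv2.imwrite('pics/w2.png',d['img']); P=cloud(d)
print(tool()[:3,3],yaw()); print('lt',rect(P,24,34,(568,-10),78));print('post',rect(P,40,50,(568,90),70))
```

```text
[568.28768651  -3.95852723 222.57863425] 90.01
lt (array([570.1, -12.7]), array([ 62.2, 150.4]), 0.9, 1686, np.float64(29.3))
post (array([568.8,  89. ]), array([52.6, 59.1]), -88.24, 2233, np.float64(42.9))
```

View pics/w2.png

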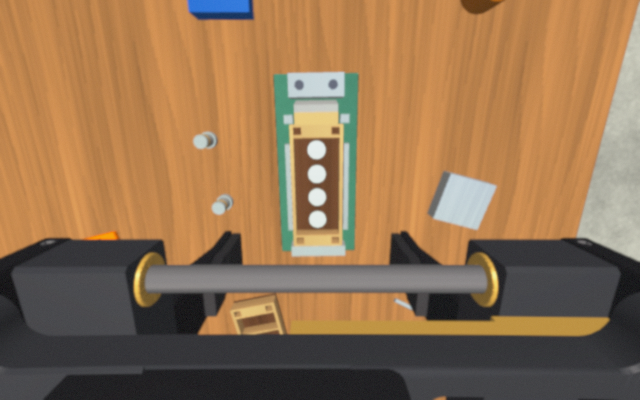

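The wrist view confirms the green carrier with the loaded tray (discs around (317,185), post at (316,84)). Its sockets are near (297,131), (336,131), (299,240) and (334,240).

Run:
```python
from h import *
d=dict(np.load('w2.npz')); print(proj(d,[[570,-12.7,30]])); print(sockets(d,(570.1,-12.7),0.9,30,8))
# carrier yaw: green mask edges
P=cloud(d); hsv=cv2.cvtColor(d['img'],cv2.COLOR_BGR2HSV)
post=np.abs(P[...,2]-44)<2.5
Q=P[post&(np.hypot(P[...,0]-568,P[...,1]-98)<45)]; print('post',cv2.minAreaRect(Q[:,:2].astype(np.float32)),len(Q), Q[:,2].mean())
G=(cv2.inRange(hsv,(60,60,30),(90,255,200))>0); Q=onz(d,np.argwhere(G)[:,::-1],8)[:,:2]; Q=Q[np.hypot(Q[:,0]-570,Q[:,1]-5)<130]; print('green',cv2.minAreaRect(Q.astype(np.float32)))
```

```text
[[316.57427704 187.65236452]]
(array([570.1, -13. ]), np.float64(0.79), np.float64(44.9), np.float64(135.8), [[335.3, 130.0, 53.0], [296.6, 130.8, 57.0], [299.6, 240.0, 51.0], [335.0, 239.5, 42.0]])
post ((568.81884765625, 88.9893569946289), (59.088348388671875, 52.59711456298828), 1.7644407749176025) 1876 43.29690312874047
green ((570.1441040039062, 6.852287292480469), (97.04181671142578, 220.5859832763672), 0.8767226338386536)
```

Call:
send_rows --deltas "-4 -1.1 0 -2;-8 -2.3 0 -4;-12 -3.4 0 -6;-16 -4.6 0 -8;-20 -5.7 0 -10;-23 -6.6 0 -12.1;-24.93 -7.17 0 -12.1;-24.93 -7.17 0 -12.1;-24.93 -7.17 0 -12.1;-24.93 -7.17 0 -12.1"

```text
t: 4.42
tcp_pos: [497.1, -252.2, 222.6]
ee_rot: [-0.0, 0.628, 0.778, 0.0]
contact_force: [-0.2, 1.1, -0.1]
width: 87.2
grip_force: 0.0
```

Call:
send_rows --deltas "0 0 3 0;0 0 6 0;0 0 9 0;0 0 12 0;0 0 14 0;0 0 14 0;0 0 14 0;0 0 14 0;0 0 14 0;0 0 14 0"

```text
t: 5.25
tcp_pos: [497.7, -253.5, 84.3]
ee_rot: [0.001, 0.628, 0.778, 0.0]
contact_force: [0.6, -0.0, 0.7]
width: 87.1
grip_force: 0.0
```

Run:
```python
from h import *
d=snap('wrist'); P=cloud(d); print(tool()[:3,3],yaw(), to_tool([496.6,-253.3,8]), rect(P,22,34,(497,-253),95))
```

```text
[ 497.48071872 -253.5107717    83.98353651] 102.12 [ 0.5039841 -0.946328  75.9813686] (array([ 496.9, -254.1]), array([ 62.3, 151.5]), 12.23, 4684, np.float64(26.3))
```

Aligned with the tray. I'll descend, grip and lift, then check.

Call:
send_rows --deltas "0 0 3 0;0 0 5 0;0 -0.07 6.5 0;0 -0.07 7.5 0;0 -0.07 7.6 0;0 -0.07 7.6 0;0 -0.07 7.6 0;0 -0.07 7.6 0;0 -0.07 7.6 0;0 -0.07 7.6 0"

```text
t: 6.13
tcp_pos: [496.4, -253.6, 7.3]
ee_rot: [0.001, 0.629, 0.778, 0.0]
contact_force: [0.7, -0.2, -0.0]
width: 87.4
grip_force: 0.0
```

Call:
send_rows --deltas "0 0 0 0;0 0 0 0;0 0 0 0;0 0 0 0;0 0 0 0;0 0 0 0;0 0 0 0;0 0 0 0;0 0 0 0;0 0 0 0" --fingers -1

```text
t: 6.97
tcp_pos: [495.9, -253.4, 6.5]
ee_rot: [-0.0, 0.629, 0.778, 0.0]
contact_force: [0.2, -1.2, 0.5]
width: 61.5
grip_force: 30.0
```

Call:
send_rows --deltas "0 0 0 0;0 0 -1 0;0 0 -2 0;0 0 -4 0;0 0 -6 0;0 0 -8 0;0 0 -10 0;0 0 -12 0;0 0 -13 0;0 0 -13 0"

```text
t: 7.8
tcp_pos: [497.4, -254.0, 139.7]
ee_rot: [0.002, 0.629, 0.778, 0.0]
contact_force: [1.4, 0.2, -0.7]
width: 62.0
grip_force: 30.0
```

Run:
```python
from h import *
d=snap('wrist'); P=cloud(d); T=tool(); c=T[:3,3]; z=c[2]+22
r=rect(P,z-6,z+6,c[:2],92); print(c,yaw(),r); print(to_tool(np.r_[r[0],z]))
print(sockets(d,r[0],r[2],c[2]+21.5,12))
print('target tcp delta in tool', to_tool([570.1,-13.0,140]))
```

```text
[ 496.58206068 -253.72338627  137.81495877] 102.11 (array([ 493.9, -235. ]), array([ 81. , 111.3]), 11.99, 9205, np.float64(159.1))
[ 18.8314226   1.3453922 -22.0301177]
(array([nan, nan]), np.float64(nan), np.float64(nan), np.float64(nan), [[370.8, 85.9, 105.0], [nan, nan, nan], [nan, nan, nan], [nan, nan, nan]])
target tcp delta in tool [219.94435297 122.37818211  -2.33936874]
```

Call:
send_rows --deltas "2.5 1.4 0 1;5 2.8 0 2;8 4.4 0 4;11 6.1 0 6;14 7.8 0 8;17 9.4 0 10;20 11.1 0 11.3;22 12.24 0 11.3;22 12.24 0 11.3;22 12.24 0 11.3"

```text
t: 8.68
tcp_pos: [568.8, -10.9, 135.1]
ee_rot: [-0.001, 0.701, 0.713, -0.001]
contact_force: [-0.3, -0.9, -2.4]
width: 61.5
grip_force: 30.0
```

Call:
send_rows --deltas "0 0 2 0;0 0 4 0;0 0 6 0;0 0 7.5 0;0 0 8 0;0 0 8 0;0 0 8 0;0 0 8 0;0 0 8 0;0 0 8 0"

```text
t: 9.52
tcp_pos: [570.0, -12.7, 57.5]
ee_rot: [0.001, 0.702, 0.712, 0.0]
contact_force: [0.3, 0.3, -2.5]
width: 61.9
grip_force: 30.0
```

Run:
```python
from h import *
d=snap('wrist'); T=tool(); c=T[:3,3]; print(c,yaw(),to_tool([570.1,-13,30.5])); z=c[2]+21.5
L=np.array([[68,22,-21.5],[68,-22,-21.5]]); W=L@T[:3,:3].T+c; uv=proj(d,W); print(uv)
g=cv2.cvtColor(d['img'],cv2.COLOR_BGR2GRAY)
for u,v in uv.round().astype(int):
    s=g[v-14:v+15,u-14:u+15]; t,m=cv2.threshold(s,0,255,1+cv2.THRESH_OTSU); n,l,st,ce=cv2.connectedComponentsWithStats(m); print([(ce[i]+[u-14,v-14],st[i,4]) for i in range(1,n) if st[i,4]>30])
cv2.imwrite('pics/w3.png',d['img'])
```

```text
[569.87925478 -12.72471548  57.29757178] 90.81 [-0.2733744   0.18669228 26.79785021]
[[362.25110329 131.72901482]
 [265.76293692 131.68485127]]
[(array([364.21764706, 131.67647059]), np.int32(340))]
[(array([265.77058824, 131.88235294]), np.int32(340))]
```

View pics/w3.png

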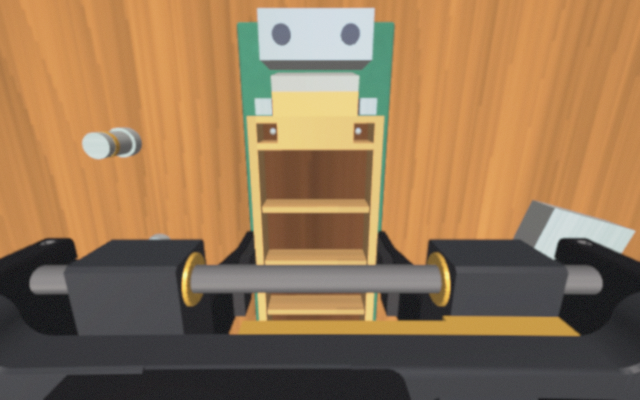

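The tray is held true: its far sockets at (364,132) and (266,132) are where they should be, and it lines up with the carrier below. Lowering.

Call:
send_rows --deltas "0 0 0.8 0;0 0 1.4 0;0 0 1.8 0;0 0 2 0;0 0 2.2 0;0 0 2.3 0;0 0 2.4 0;0 0 2.5 0;0 0 2.6 0;0 0 2.6 0"

```text
t: 10.4
tcp_pos: [570.0, -12.6, 31.1]
ee_rot: [0.0, 0.702, 0.712, 0.0]
contact_force: [-0.9, -0.6, 5.9]
width: 61.8
grip_force: 30.0
```

Call:
send_rows --deltas "0 0 0 0;0 0 0 0;0 0 0 0;0 0 0 0;0 0 0 0;0 0 0 0;0 0 0 0;0 0 -2 0;0 0 -5 0;0 0 -8 0" --fingers 1

```text
t: 11.23
tcp_pos: [568.5, -12.5, 110.7]
ee_rot: [-0.001, 0.702, 0.712, -0.001]
contact_force: [1.1, 1.0, -0.0]
width: 87.0
grip_force: 0.0
```

Call:
send_rows --deltas "0 -2 -4 0;0 -4 -8 0;0 -6 -11 0;0 -6 -11 0;0 -6 -11 0;0 -6 -11 0;0 -6 -11 0;0 -6 -11 0;0 -6 -11 0;0 -6 -11 0"

```text
t: 12.07
tcp_pos: [509.3, -13.4, 219.6]
ee_rot: [-0.001, 0.702, 0.712, -0.0]
contact_force: [0.4, -0.3, -0.5]
width: 86.9
grip_force: 0.0
```

```bash
cat >> h.py <<'E'
def tops(P,zmin,zmax,xy,rad):
    Q=P.reshape(-1,3); Q=Q[np.isfinite(Q[:,0])]; Q=Q[(Q[:,2]>zmin)&(Q[:,2]<zmax)&(np.hypot(Q[:,0]-xy[0],Q[:,1]-xy[1])<rad)]
    c,r=cv2.minEnclosingCircle(Q[:,:2].astype(np.float32)); return np.round(c,1),round(r,1),len(Q),Q[:,2].mean().round(1)
E
python3 - <<'E'
from h import *
d=snap('wrist'); P=cloud(d); np.savez('w4.npz',**d); print(tool()[:3,3],yaw())
print('tray',rect(P,47,57,(570,-13),78)); print(sockets(d,(570,-13),0.8,52,9))
for p in [(436,44),(449,-37),(452.5,-134)]: print(tops(P,26,38,p,22) if True else 0)
t=snap('top'); P=cloud(t)
for p in [(436,44),(449,-37),(452.5,-134)]: print('top',tops(P,24,38,p,22))
E
```

```text
[509.37690514 -13.40754758 219.81415708] 90.82
tray (array([570.3, -13.5]), array([ 62.4, 151.7]), 0.7, 2326, np.float64(50.8))
(array([572.4, -13.1]), np.float64(2.48), np.float64(48.2), np.float64(135.8), [[394.1, 123.4, 67.0], [351.9, 123.5, 71.0], [348.4, 241.0, 52.0], [392.1, 242.4, 85.0]])
(array([435.2,  43. ]), 8.1, 171, np.float64(31.2))
(array([448.8, -38.1]), 8.3, 150, np.float64(31.3))
(array([0., 0.]), 0.0, 0, np.float64(nan))
top (array([0., 0.]), 0.0, 0, np.float64(nan))
top (array([0., 0.]), 0.0, 0, np.float64(nan))
top (array([0., 0.]), 0.0, 0, np.float64(nan))h.py:47: RuntimeWarning: Mean of empty slice.
  c,r=cv2.minEnclosingCircle(Q[:,:2].astype(np.float32)); return np.round(c,1),round(r,1),len(Q),Q[:,2].mean().round(1)
  ret = ret.dtype.type(ret / rcount)
```

Tray is seated (top at about 51 mm, central). Next the punches, starting with the one at (449,-38).

Call:
send_rows --deltas "-1.2 -3 2 0;-2.4 -6.1 5 0;-2.4 -6.1 8 0;-2.4 -6.1 12 0;-2.4 -6.1 14 0;-2.4 -6.1 14 0;-2.4 -6.1 17 0;-2.4 -6.1 19 0;-2.4 -6.1 20.7 0;-2.4 -6.1 20.7 0" --fingers -0.08

```text
t: 13.0
tcp_pos: [447.7, -38.2, 12.1]
ee_rot: [-0.001, 0.702, 0.712, -0.001]
contact_force: [-0.8, -0.5, 0.2]
width: 40.9
grip_force: 0.0
```

Call:
send_rows --deltas "0 0 0 0;0 0 0 0;0 0 0 0;0 0 0 0;0 0 0 0;0 0 0 0;0 0 0 0;0 0 0 0;0 0 0 0;0 0 0 0" --fingers -1

```text
t: 13.83
tcp_pos: [449.5, -38.5, 14.5]
ee_rot: [0.001, 0.702, 0.712, 0.0]
contact_force: [-1.9, -0.3, 7.9]
width: 15.1
grip_force: 30.0
```

Call:
send_rows --deltas "0 0 -1 0;0 0 -3 0;0 0 -6 0;0 0 -9 0;0 0 -11 0;0 0 -11 0;0 0 -11 0;0 0 -11 0;0 0 -11 0;0 0 -11 0"

```text
t: 14.67
tcp_pos: [448.0, -38.3, 122.6]
ee_rot: [-0.001, 0.702, 0.712, -0.001]
contact_force: [-1.3, 0.2, -0.7]
width: 14.8
grip_force: 30.0
```

Run:
```python
from h import *
d=snap('wrist'); cv2.imwrite('pics/w5.png',d['img'][:300]); print(tool()[:3,3],yaw())
for y in (-45,-15,15,45):
    a=np.radians(.8); p=[570.3-y*np.sin(a),-13.2+y*np.cos(a),130]; print(y,np.round(p,1),to_tool(p).round(1))
```

```text
[448.12731402 -38.24384772 122.63759082] 90.82
-45 [570.9 -58.2 130. ] [-21.7 122.5  -7.6]
-15 [570.5 -28.2 130. ] [  8.3 122.5  -7.6]
15 [570.1   1.8 130. ] [ 38.3 122.5  -7.6]
45 [569.7  31.8 130. ] [ 68.3 122.5  -7.5]
```

View pics/w5.png

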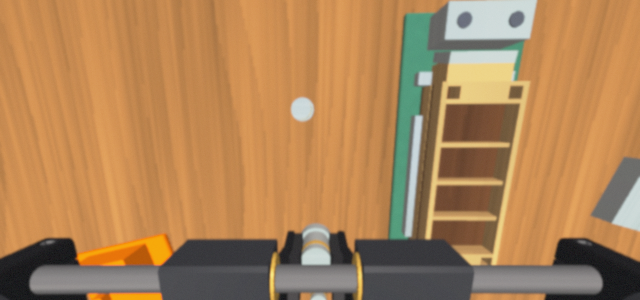

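Held punch shows at (315,245) between the fingers; the next punch is at (302,109). Placing into cell y=+15.

Call:
send_rows --deltas "1.2 4 0 0;2.4 8 0 0;3.83 11 0 0;3.83 12.25 0 0;3.83 12.25 0 0;3.83 12.25 0 0;3.83 12.25 0 0;3.83 12.25 2 0;3.83 12.25 4 0;3.83 12.25 5 0"

```text
t: 15.55
tcp_pos: [568.7, 0.7, 71.8]
ee_rot: [-0.001, 0.702, 0.712, -0.001]
contact_force: [-1.0, 0.3, -1.0]
width: 14.9
grip_force: 30.0
```

Call:
send_rows --deltas "0 0 0.5 0;0 0 1.0 0;0 0 1.5 0;0 0 1.9 0;0 0 2.1 0;0 0 2.2 0;0 0 2.25 0;0 0 2.25 0;0 0 2.25 0;0 0 2.25 0"

```text
t: 16.38
tcp_pos: [570.9, 1.7, 51.3]
ee_rot: [0.0, 0.702, 0.712, 0.0]
contact_force: [0.1, -0.2, -0.6]
width: 15.0
grip_force: 30.0
```

Call:
send_rows --deltas "0 0 0 0;0 0 0 0;0 0 0 0;0 0 0 0;0 0 0 0;0 0 -1 0;0 0 -3 0;0 0 -6 0;0 0 -9 0;0 0 -12 0" --fingers -0.45

```text
t: 17.22
tcp_pos: [570.5, 1.9, 173.1]
ee_rot: [-0.0, 0.702, 0.712, 0.0]
contact_force: [0.5, 0.3, -1.7]
width: 23.8
grip_force: 0.0
```

Run:
```python
from h import *
d=snap('wrist'); P=cloud(d); print(tool()[:3,3],yaw())
print('placed',tops(P,58,72,(570,2),25)); print('A',tops(P,24,40,(435.2,43),25)); a=tops(P,24,40,(435.2,43),25)[0]; print(to_tool([*a,15]))
```

```text
[573.47779358   2.23686592 179.63210299] 90.83
placed (array([571.4,   1.9]), 8.3, 254, np.float64(65.0))
A (array([435.5,  43.1]), 8.9, 268, np.float64(30.7))
[  42.92045054 -138.72416488  163.4773305 ]
```

Call:
send_rows --deltas "1.3 -4 0 0;2.6 -8 0 0;3.9 -12 1 0;4.3 -13.42 4 0;4.3 -13.42 8 0;4.3 -13.42 10 0;4.3 -13.42 10 0;4.3 -13.42 10 0;4.3 -13.42 10 0;4.3 -13.42 10 0" --fingers -0.08

```text
t: 18.1
tcp_pos: [437.5, 43.0, 72.8]
ee_rot: [0.001, 0.702, 0.712, 0.001]
contact_force: [0.8, -0.2, 0.6]
width: 40.3
grip_force: 0.0
```

Run:
```python
from h import *
d=snap('wrist'); P=cloud(d); print(tool()[:3,3],yaw()); print(to_tool([435.5,43.1,14]))
```

```text
[437.36246291  42.89420108  72.66826037] 90.79
[ 0.22654071 -2.01315089 58.66320652]
```

Call:
send_rows --deltas "0 -0.2 2 0;0 -0.2 4 0;0 -0.2 5 0;0 -0.2 5.8 0;0 -0.2 5.8 0;0 -0.2 5.8 0;0 -0.2 5.8 0;0 -0.2 5.8 0;0 -0.2 5.8 0;0 -0.2 5.8 0"

```text
t: 18.98
tcp_pos: [434.3, 42.7, 13.5]
ee_rot: [0.0, 0.702, 0.712, 0.0]
contact_force: [0.3, -0.4, -0.0]
width: 40.0
grip_force: 0.0
```

Call:
send_rows --deltas "0 0 0 0;0 0 0 0;0 0 0 0;0 0 0 0;0 0 0 0;0 0 0 0;0 0 0 0;0 0 0 0;0 0 0 0;0 0 0 0" --fingers -1

```text
t: 19.82
tcp_pos: [434.0, 42.7, 13.1]
ee_rot: [-0.0, 0.702, 0.712, 0.0]
contact_force: [1.3, 0.2, -0.8]
width: 15.2
grip_force: 30.0
```

Call:
send_rows --deltas "0 0 -2 0;0 0 -4 0;0 0 -7 0;0 0 -9 0;0 0 -10 0;0 0 -10 0;0 0 -10 0;0 0 -10 0;0 0 -10 0;0 0 -10 0"

```text
t: 20.65
tcp_pos: [433.2, 42.7, 111.9]
ee_rot: [-0.001, 0.702, 0.712, -0.001]
contact_force: [-1.0, -0.1, -0.5]
width: 15.0
grip_force: 30.0
```

Run:
```python
from h import *
print(tool()[:3,3],yaw(), to_tool([569.7,31.8,50.5]), get_state()['width'])
```

```text
[433.22504429  42.70140092 111.92745903] 90.82 [-12.86545398 136.43133522  61.14374592] 14.994507348149059
```

Call:
send_rows --deltas "-0.5 4 0 0;-0.9 8 0 0;-1.25 12 0 0;-1.25 13.6 0 0;-1.25 13.6 0 0;-1.25 13.6 0 0;-1.25 13.6 0 0;-1.25 13.6 2 0;-1.25 13.6 3 0;-1.25 13.6 4 0"

```text
t: 21.48
tcp_pos: [568.9, 32.0, 72.2]
ee_rot: [-0.0, 0.702, 0.712, -0.001]
contact_force: [-0.3, -0.1, -0.4]
width: 14.9
grip_force: 30.0
```

Call:
send_rows --deltas "0 0 0.5 0;0 0 1.0 0;0 0 1.5 0;0 0 2 0;0 0 2.2 0;0 0 2.3 0;0 0 2.3 0;0 0 2.3 0;0 0 2.3 0;0 0 2.3 0"

```text
t: 22.32
tcp_pos: [570.3, 32.2, 50.3]
ee_rot: [0.0, 0.702, 0.712, 0.0]
contact_force: [0.1, -0.4, -0.1]
width: 14.9
grip_force: 30.0
```

Call:
send_rows --deltas "0 0 0 0;0 0 0 0;0 0 0 0;0 0 0 0;0 0 0 0;0 0 -1 0;0 0 -3 0;0 0 -6 0;0 0 -9 0;0 0 -12 0" --fingers -0.45

```text
t: 23.15
tcp_pos: [569.9, 32.4, 172.1]
ee_rot: [-0.0, 0.702, 0.712, 0.0]
contact_force: [1.8, -0.6, 0.4]
width: 23.5
grip_force: 0.0
```

Call:
send_rows --deltas "-4 -3 0 0;-8 -6 0 0;-12 -9 0 0;-15 -11 0 0;-15 -11 0 0;-15 -11 0 0;-15 -11 0 0;-15 -11 0 0;-15 -11 0 0;-15 -11 0 0" --fingers -0.08

```text
t: 23.98
tcp_pos: [462.9, -118.2, 170.2]
ee_rot: [-0.0, 0.701, 0.713, 0.0]
contact_force: [1.0, 0.4, -0.2]
width: 40.2
grip_force: 0.0
```

Run:
```python
from h import *
d=snap('wrist'); P=cloud(d); print(tool()[:3,3],yaw())
print('placed',tops(P,58,72,(570,2),14),tops(P,58,72,(570,32),14)); a=tops(P,24,40,(452.5,-134),30); print('C',a,to_tool([*a[0],13.5]))
```

```text
[ 462.77083065 -118.32039609  170.10724396] 90.93
placed (array([575.7,   4.7]), 8.3, 408, np.float64(64.4)) (array([570.4,  31.5]), 8.7, 493, np.float64(64.6))
C (array([ 451.9, -137.2]), 8.3, 204, np.float64(30.9)) [-18.76364048 -11.1825538  156.59923228]
```

Call:
send_rows --deltas "-1.88 -1.12 2 0;-1.88 -1.12 5 0;-1.88 -1.12 8 0;-1.88 -1.12 11 0;-1.88 -1.12 13 0;-1.88 -1.12 14.5 0;-1.88 -1.12 15.5 0;-1.88 -1.12 15.5 0;-1.88 -1.12 15.5 0;-1.88 -1.12 15.5 0"

```text
t: 24.87
tcp_pos: [452.2, -138.3, 16.0]
ee_rot: [0.001, 0.702, 0.712, 0.0]
contact_force: [0.0, -0.3, 0.5]
width: 39.8
grip_force: 0.0
```

Call:
send_rows --deltas "0 0 0 0;0 0 0 0;0 0 0 0;0 0 0 0;0 0 0 0;0 0 0 0;0 0 0 0;0 0 0 0;0 0 0 0;0 0 0 0" --fingers -1

```text
t: 25.7
tcp_pos: [451.5, -138.4, 15.3]
ee_rot: [0.0, 0.702, 0.712, 0.0]
contact_force: [-0.5, 0.7, 5.0]
width: 14.8
grip_force: 30.0
```

Call:
send_rows --deltas "0 0 -2 0;0 0 -4 0;0 0 -7 0;0 0 -9 0;0 0 -10 0;0 0 -10 0;0 0 -10 0;0 0 -10 0;0 0 -10 0;0 0 -10 0"

```text
t: 26.53
tcp_pos: [450.6, -138.1, 113.8]
ee_rot: [-0.001, 0.702, 0.712, -0.0]
contact_force: [0.4, -0.5, -0.7]
width: 15.1
grip_force: 30.0
```

Run:
```python
from h import *
print(tool()[:3,3],yaw(), to_tool([570.6,-28.2,50.5]), get_state()['width'])
```

```text
[ 450.59710497 -138.07274587  113.81420558] 90.82 [108.08707029 121.68116715  63.18451176] 15.082430611536351
```

Call:
send_rows --deltas "2.7 3 0 0;5.4 6 0 0;8.1 9 0 0;10.8 12.05 0 0;10.8 12.05 0 0;10.8 12.05 0 0;10.8 12.05 0 0;10.8 12.05 2 0;10.8 12.05 3 0;10.8 12.05 4 0"

```text
t: 27.37
tcp_pos: [569.0, -30.1, 73.9]
ee_rot: [-0.0, 0.703, 0.711, -0.001]
contact_force: [0.0, 0.4, -0.8]
width: 14.7
grip_force: 30.0
```

Call:
send_rows --deltas "0 0 0.5 0;0 0 1.0 0;0 0 1.5 0;0 0 2 0;0 0 2.2 0;0 0 2.3 0;0 0 2.3 0;0 0 2.3 0;0 0 2.3 0;0 0 2.3 0"

```text
t: 28.2
tcp_pos: [570.5, -28.6, 52.3]
ee_rot: [0.0, 0.702, 0.712, 0.0]
contact_force: [0.1, 1.2, -0.0]
width: 15.4
grip_force: 30.0
```

Call:
send_rows --deltas "0 0 0 0;0 0 0 0;0 0 0 0;0 0 0 0;0 0 0 0;0 0 -1 0;0 0 -3 0;0 0 -6 0;0 0 -9 0;0 0 -12 0" --fingers -0.45

```text
t: 29.03
tcp_pos: [570.0, -28.4, 174.1]
ee_rot: [-0.0, 0.702, 0.712, 0.0]
contact_force: [1.3, -0.9, 0.9]
width: 23.6
grip_force: 0.0
```

Call:
send_rows --deltas "4 -1.5 0 0;8 -3 0 0;12 -4.5 0 0;16 -6 0 0;20 -8 0 0;20 -8 0 0;20 -8 0 0;20 -8 0 0;20 -8 0 0;20 -8 0 0" --fingers 1

```text
t: 29.87
tcp_pos: [488.2, 168.8, 172.2]
ee_rot: [0.0, 0.703, 0.711, -0.0]
contact_force: [-0.0, -0.4, 0.0]
width: 81.4
grip_force: 0.0
```

Call:
send_rows --deltas "2 -1 -2 0.5;4.5 -2 -4.5 0.5;4.5 -2 -4.5 0.5;4.5 -2 -4.5 0.5;4.5 -2 -4.5 0.5;4.5 -2 -4.5 0.5;4.5 -2 -4.5 0.5;4.5 -2 -4.5 0.5;4.5 -2 -4.5 0.5;4.5 -2 -4.5 0.5"

```text
t: 30.7
tcp_pos: [466.8, 214.6, 216.8]
ee_rot: [-0.0, 0.705, 0.709, -0.0]
contact_force: [0.2, -0.8, 0.6]
width: 87.1
grip_force: 0.0
```

Run:
```python
from h import *
d=snap('wrist'); P=cloud(d); np.savez('w6.npz',**d); cv2.imwrite('pics/w6.png',d['img'][:300]); print(tool()[:3,3],yaw())
c=rect(P,26,40,(468,250),95);print('cover',c,to_tool([*c[0],32]))
t=snap('top'); cv2.imwrite('pics/t6.png',cv2.resize(t['img'][140:260,140:480],None,fx=2.2,fy=2.2)); P=cloud(t); np.savez('t6.npz',**t)
print('top cover',rect(P,20,42,(468,250),95))
```

```text
[466.83399087 214.74927396 216.88559136] 90.29
cover (array([468.1, 248.8]), array([ 62.1, 151.9]), 0.4, 7205, np.float64(32.0)) [ 34.03652042   1.50732874 184.88639716]
top cover (array([468.9, 218.5]), array([62.5, 86.3]), 0.51, 590, np.float64(33.0))
```

View pics/t6.png

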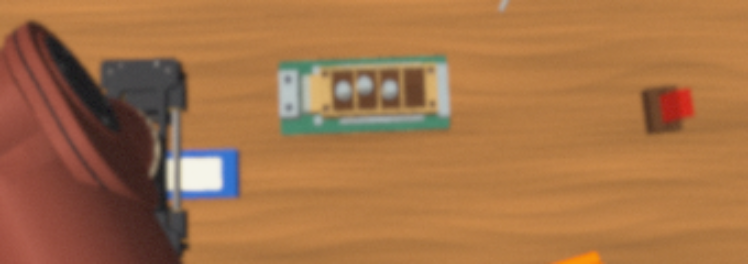

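View pics/w6.png

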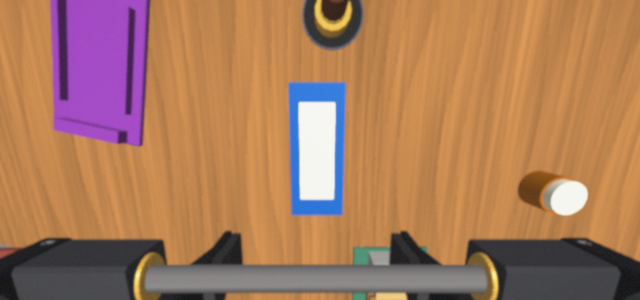

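Picture check: all three punches stand in three cells (342, 365 and 388, about 90). The wedge head is offset to the right (-y) of its stand, so its flat face is already on +y. The cover is undisturbed at (317,148) in the wrist view.

Call:
send_rows --deltas "3.4 0.15 2 0;3.4 0.15 5 0;3.4 0.15 8 0;3.4 0.15 11 0;3.4 0.15 13 0;3.4 0.15 13 0;3.4 0.15 13 0;3.4 0.15 13 0;3.4 0.15 13 0;3.4 0.15 13 0"

```text
t: 31.63
tcp_pos: [469.1, 249.4, 88.6]
ee_rot: [0.001, 0.705, 0.709, 0.001]
contact_force: [0.4, -0.7, 0.3]
width: 87.0
grip_force: 0.0
```

Run:
```python
from h import *
d=snap('wrist'); P=cloud(d); print(tool()[:3,3],yaw())
c=rect(P,26,40,(468,250),95);print('cover',c,to_tool([468.1,248.8,9]))
```

```text
[468.92832349 249.25365157  88.39062517] 90.3
cover (array([468.2, 248.3]), array([ 62.1, 151.9]), 0.35, 13036, np.float64(32.1)) [-0.49807311 -0.99647496 79.38842639]
```

Call:
send_rows --deltas "-0.07 -0.08 3 0;-0.07 -0.08 5 0;-0.07 -0.08 6.5 0;-0.07 -0.08 7.5 0;-0.07 -0.08 7.9 0;-0.07 -0.08 7.9 0;-0.07 -0.08 7.9 0;-0.07 -0.08 7.9 0;-0.07 -0.08 7.9 0;-0.07 -0.08 7.9 0"

```text
t: 32.52
tcp_pos: [467.8, 248.4, 8.8]
ee_rot: [0.0, 0.705, 0.709, 0.001]
contact_force: [-0.3, 0.7, 0.3]
width: 86.7
grip_force: 0.0
```

Call:
send_rows --deltas "0 0 0 0;0 0 0 0;0 0 0 0;0 0 0 0;0 0 0 0;0 0 0 0;0 0 0 0;0 0 0 0;0 0 0 0;0 0 0 0" --fingers -1

```text
t: 33.35
tcp_pos: [467.3, 248.2, 8.1]
ee_rot: [-0.0, 0.705, 0.709, 0.0]
contact_force: [-0.3, 0.4, 0.5]
width: 62.1
grip_force: 30.0
```

Call:
send_rows --deltas "0 0 -1 0;0 0 -3 0;0 0 -6 0;0 0 -9 0;0 0 -12 0;0 0 -15 0;0 0 -15 0;0 0 -15 0;0 0 -15 0;0 0 -15 0"

```text
t: 34.18
tcp_pos: [466.6, 247.7, 157.0]
ee_rot: [-0.0, 0.705, 0.709, -0.001]
contact_force: [0.3, -0.2, -1.4]
width: 61.8
grip_force: 30.0
```

Run:
```python
from h import *
print(tool()[:3,3],yaw(),to_tool([570.2,-13.2,90]))
t=snap('top'); P=cloud(t); np.savez('t7.npz',**t); print('tray',rect(P,46,56,(570,-13),80))
for y in(-28,2,32): print(tops(P,58,72,(571,y),13))
```

```text
[466.61347299 247.71660476 156.99481586] 90.31 [-261.42738187  102.27934844   67.01199487]
tray (array([571. , -11.8]), array([ 62.7, 151.2]), 0.64, 407, np.float64(51.4))
(array([571.6, -25.3]), 8.0, 28, np.float64(65.9))
(array([577.1,   6.6]), 7.7, 23, np.float64(66.3))
(array([570.8,  33.2]), 7.9, 29, np.float64(65.5))
```

Call:
send_rows --deltas "-3.5 1.4 0 0;-7 2.8 0 0;-10.5 4.2 0 0;-14 5.6 0 -0.5;-17.5 7 0 -0.5;-21 8.4 0 -0.5;-24 9.5 0 -0.5;-26.2 10.2 0 -0.5;-26.2 10.2 0 -0.5;-26.2 10.2 0 -0.5"

```text
t: 35.07
tcp_pos: [570.3, -14.6, 156.6]
ee_rot: [-0.001, 0.703, 0.711, -0.001]
contact_force: [-0.2, 1.2, -2.0]
width: 61.9
grip_force: 30.0
```

Call:
send_rows --deltas "0 0 2 0;0 0 4 0;0 0 6 0;0 0 7 0;0 0 7 0;0 0 7 0;0 0 7 0;0 0 7 0;0 0 7 0;0 0 7 0"

```text
t: 35.9
tcp_pos: [571.2, -13.2, 88.9]
ee_rot: [0.001, 0.702, 0.712, 0.0]
contact_force: [-0.2, 0.3, -1.3]
width: 61.7
grip_force: 30.0
```

Run:
```python
from h import *
print(tool()[:3,3],yaw(),to_tool([570.2,-13.4,54.1]))
```

```text
[571.21738546 -13.23893043  88.85667658] 90.8 [-0.13943149 -1.06223358 34.75542838]
```

Call:
send_rows --deltas "0 -0.1 1 0;0 -0.1 2 0;0 -0.1 2.5 0;0 -0.1 2.8 0;0 -0.1 3 0;0 -0.1 3.2 0;0 -0.1 3.3 0;0 -0.1 3.4 0;0 -0.1 3.4 0;0 -0.1 3.4 0"

```text
t: 36.73
tcp_pos: [570.0, -13.2, 54.3]
ee_rot: [0.0, 0.702, 0.712, 0.0]
contact_force: [-0.0, 0.2, -1.0]
width: 61.4
grip_force: 30.0
```

Call:
send_rows --deltas "0 0 0 0;0 0 0 0;0 0 0 0;0 0 0 0;0 0 0 0;0 0 0 0;0 0 -1 0;0 0 -4 0;0 0 -8 0;0 0 -12 0" --fingers 1

```text
t: 37.57
tcp_pos: [568.9, -13.0, 175.6]
ee_rot: [-0.001, 0.702, 0.712, -0.0]
contact_force: [1.7, -0.2, -0.3]
width: 87.0
grip_force: 0.0
```

Call:
send_rows --deltas "0 0 -3 0;0 0 -5 0;0 0 -5 0;0 0 -5 0;0 0 -5 0;0 0 -5 0;0 0 -5 0;0 0 -5 0;0 0 -5 0;0 0 -5 0"

```text
t: 38.4
tcp_pos: [569.6, -13.2, 223.7]
ee_rot: [-0.0, 0.702, 0.712, -0.0]
contact_force: [-0.0, 0.8, 0.1]
width: 86.8
grip_force: 0.0
```

Run:
```python
from h import *
d=snap('wrist'); P=cloud(d); np.savez('w8.npz',**d); cv2.imwrite('pics/w8.png',d['img'][:300]); print(tool()[:3,3],yaw())
print('cover',rect(P,70,84,(570,-13),92)); 
def prof(zlo,zhi,ylo,yhi):
    Q=P.reshape(-1,3);Q=Q[np.isfinite(Q[:,0])];m=(abs(Q[:,0]-569)<20)&(Q[:,2]>zlo)&(Q[:,2]<zhi)&(Q[:,1]>ylo)&(Q[:,1]<yhi);q=Q[m]; print(len(q),q[:,1].min().round(1),np.percentile(q[:,1],[1,50,99]).round(1),q[:,1].max().round(1),q[:,2].mean().round(1))
prof(41.5,46.5,65,105); prof(41.5,46.5,95,140)
Q=P.reshape(-1,3);Q=Q[np.isfinite(Q[:,0])];q=Q[(abs(Q[:,0]-568)<15)&(Q[:,1]>70)&(Q[:,1]<130)]; h=[(y,len(s),np.median(s).round(1),s.min().round(1)) for y in range(70,130,2) for s in [q[(q[:,1]>=y)&(q[:,1]<y+2)][:,2]] if len(s)]; print(h)
```

```text
[569.69086794 -13.23233744 223.80257794] 90.81
cover (array([570.3, -12.3]), array([ 62. , 151.7]), 0.86, 8290, np.float64(78.2))
957 65.0 [ 65.9  92.2 104.7] 105.0 43.2
776 95.0 [ 95.1 105.1 114.8] 115.1 43.6
[(70, 49, np.float64(41.2), np.float64(40.1)), (72, 50, np.float64(41.8), np.float64(39.9)), (74, 52, np.float64(41.1), np.float64(39.1)), (76, 50, np.float64(42.2), np.float64(41.0)), (78, 55, np.float64(42.6), np.float64(40.4)), (80, 53, np.float64(42.9), np.float64(41.5)), (82, 54, np.float64(43.2), np.float64(41.7)), (84, 27, np.float64(37.8), np.float64(35.7)), (86, 34, np.float64(27.5), np.float64(18.0)), (88, 33, np.float64(17.2), np.float64(6.4)), (90, 117, np.float64(19.6), np.float64(6.2)), (92, 56, np.float64(43.5), np.float64(41.7)), (94, 57, np.float64(43.1), np.float64(41.0)), (96, 58, np.float64(43.4), np.float64(41.1)), (98, 56, np.float64(43.4), np.float64(40.7)), (100, 59, np.float64(43.5), np.float64(40.8)), (102, 53, np.float64(43.3), np.float64(42.1)), (104, 67, np.float64(43.4), np.float64(41.1)), (106, 61, np.float64(43.5), np.float64(41.4)), (108, 56, np.float64(43.5), np.float64(41.4)), (110, 64, np.float64(43.5), np.float64(41.2)), (112, 55, np.float64(43.4), np.float64(41.5)), (114, 30, np.float64(43.4), np.float64(41.5)), (122, 52, np.float64(-0.6), np.float64(-3.0)), (124, 50, np.float64(-0.5), np.float64(-1.8)), (126, 45, np.float64(-0.4), np.float64(-2.6)), (128, 47, np.float64(-0.3), np.float64(-2.3))]
```

View pics/w8.png

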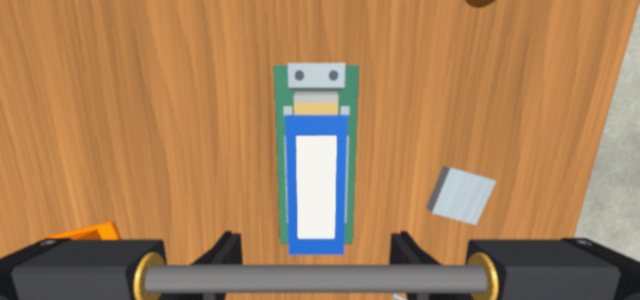

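Cover is seated: top at 78 mm, and the blue body is centred at (316,185). The slot between nose and post is visible at about (316,90). Next the wedge.

Call:
send_rows --deltas "-3 0 0 0;-7 -0.4 0 0;-11 -0.8 0 0;-15 -1.2 0 0;-19 -1.6 0 0;-23 -2 0 0;-27 -2.4 0 -1;-31 -2.8 0 -2;-35 -3.2 0 -3;-38 -3.4 0 -3"

```text
t: 39.28
tcp_pos: [539.5, -397.9, 223.7]
ee_rot: [0.0, 0.684, 0.73, -0.001]
contact_force: [-1.3, -1.2, -0.2]
width: 87.3
grip_force: 0.0
```

Call:
send_rows --deltas "-2 0 0 0;-3 0 0 0;-3 0 0 0;-3 0 0 0;-3 0 0 0;-3 0 0 0;-3 0 0 0;-3 0 0 0;-3 0 0 0;-3 0 0 0"

```text
t: 40.12
tcp_pos: [543.2, -423.4, 224.2]
ee_rot: [0.0, 0.683, 0.73, -0.0]
contact_force: [0.1, 0.2, -0.2]
width: 87.0
grip_force: 0.0
```

Run:
```python
from h import *
d=snap('wrist'); P=cloud(d); np.savez('w9.npz',**d); cv2.imwrite('pics/w9.png',d['img'][:300]); print(tool()[:3,3],yaw())
hsv=cv2.cvtColor(d['img'],cv2.COLOR_BGR2HSV); m=(hsv[...,1]>150)&((hsv[...,0]<6)|(hsv[...,0]>174)); Q=P[m]; Q=Q[np.isfinite(Q[:,0])&(np.hypot(Q[:,0]-540,Q[:,1]+395)<60)]
print('z',np.percentile(Q[:,2],[1,50,99])); H=Q[Q[:,2]>75]; print('head',cv2.minAreaRect(H[:,:2].astype(np.float32)),H.mean(0))
print('all',cv2.minAreaRect(Q[:,:2].astype(np.float32))); 
print('stand',rect(P,26,34,(538,-390),50))
h=cv2.minAreaRect(H[:,:2].astype(np.float32))[0]; print(to_tool([*h,50]))
```

```text
[ 543.13495619 -423.49036347  224.14449185] 93.82
z [18.98823233 79.40960872 81.58087171]
head ((539.6763916015625, -400.9649963378906), (35.30157470703125, 17.77907371520996), 5.579905033111572) [ 539.6186695  -400.53312738   79.89899861]
all ((539.692626953125, -399.7127380371094), (41.77052688598633, 23.26780128479004), 4.262350559234619)
stand (array([ 538.8, -392.8]), array([40.9, 59.2]), -84.6, 1008, np.float64(29.3))
[ 22.71736461  -1.9564264  174.14290573]
```

View pics/w9.png

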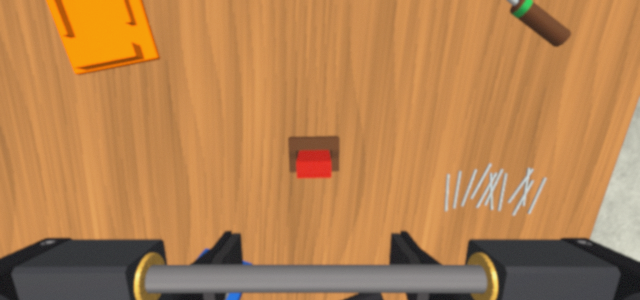

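The wrist view shows the wedge upright in its stand: head at (314,164), stand at (314,152). The head overhangs towards -y, as expected.

Call:
send_rows --deltas "2.3 -0.2 2 -1.7;2.3 -0.2 5 -1.7;2.3 -0.2 8 -1.7;2.3 -0.2 9 -1.7;2.3 -0.2 9 -1.7;2.3 -0.2 9 -1.7;2.3 -0.2 12 -1.7;2.3 -0.2 15 -1.7;2.3 -0.2 17.6 -1.7;2.3 -0.2 17.6 -1.7" --fingers 0.4

```text
t: 41.0
tcp_pos: [537.9, -400.1, 44.8]
ee_rot: [-0.002, 0.672, 0.74, -0.0]
contact_force: [-0.3, 0.0, -1.0]
width: 60.9
grip_force: 0.0
```

Call:
send_rows --deltas "0 0 0 0;0 0 0 0;0 0 0 0;0 0 0 0;0 0 0 0;0 0 0 0;0 0 0 0;0 0 0 0;0 0 0 0;0 0 0 0"

```text
t: 41.83
tcp_pos: [539.6, -400.8, 48.0]
ee_rot: [-0.0, 0.672, 0.74, 0.0]
contact_force: [0.4, 0.1, 0.3]
width: 61.1
grip_force: 0.0
```

Run:
```python
from h import *
d=snap('wrist'); P=cloud(d); cv2.imwrite('pics/w10.png',d['img'][:300]); print(tool()[:3,3],yaw(),get_state()['width'])
hsv=cv2.cvtColor(d['img'],cv2.COLOR_BGR2HSV); m=(hsv[...,1]>150)&((hsv[...,0]<6)|(hsv[...,0]>174)); Q=P[m]; Q=Q[np.isfinite(Q[:,0])&(np.hypot(Q[:,0]-540,Q[:,1]+395)<60)]; H=Q[Q[:,2]>76]
h=cv2.minAreaRect(H[:,:2].astype(np.float32)); print(len(H),h,H[:,2].mean(),to_tool([*h[0],81]))
```

```text
[ 539.57404831 -400.7858213    47.98246634] 95.51 60.850475301085794
420 ((540.2769775390625, -401.1259460449219), (35.39946365356445, 17.68081283569336), 5.345934867858887) 78.70208820952838 [ -0.40178617   0.6644535  -33.0176376 ]
```

Well centred. Grip and lift.

Call:
send_rows --deltas "0 0 0 0;0 0 0 0;0 0 0 0;0 0 0 0;0 0 0 0;0 0 0 0;0 0 0 0;0 0 0 0;0 0 0 0;0 0 0 0" --fingers -1

```text
t: 42.72
tcp_pos: [539.6, -400.8, 48.1]
ee_rot: [-0.0, 0.672, 0.74, 0.0]
contact_force: [-0.2, -0.7, 0.5]
width: 35.4
grip_force: 30.0
```

Call:
send_rows --deltas "0 0 -1 0;0 0 -2 0;0 0 -4 0;0 0 -7 0;0 0 -10 0;0 0 -13 0;0 0 -13 0;0 0 -13 0;0 0 -13 0;0 0 -13 0"

```text
t: 43.55
tcp_pos: [539.0, -400.5, 177.1]
ee_rot: [-0.001, 0.672, 0.74, -0.0]
contact_force: [-1.1, -0.5, -1.1]
width: 36.0
grip_force: 30.0
```

Run:
```python
from h import *
d=snap('wrist'); P=cloud(d); cv2.imwrite('pics/w11.png',cv2.resize(d['img'][150:330,220:420],None,fx=3,fy=3)); print(tool()[:3,3],yaw(),get_state()['width'])
hsv=cv2.cvtColor(d['img'],cv2.COLOR_BGR2HSV); m=(hsv[...,1]>150)&((hsv[...,0]<6)|(hsv[...,0]>174)); T=np.linalg.inv(tool()); Q=P[m]; Q=Q[np.isfinite(Q[:,0])]@T[:3,:3].T+T[:3,3]; Q=Q[(abs(Q[:,0])<40)&(abs(Q[:,1])<30)&(Q[:,2]>-45)&(Q[:,2]<60)]
for z in range(-40,50,6):
    q=Q[(Q[:,2]>=z)&(Q[:,2]<z+6)]
    if len(q)>5: print(z+3,len(q),np.percentile(q[:,0],[2,50,98]).round(1),np.percentile(q[:,1],[2,98]).round(1))
print(to_tool([568.6,87.4,150]))
```

```text
[ 538.95754328 -400.44118646  176.83368883] 95.51 36.05541624803139
-31 444 [6.7 7.5 8.3] [-16.7  17.6]
-25 460 [6.9 7.8 8.6] [-17.3  18.7]
-19 410 [7.6 8.3 9.1] [-16.8  18.1]
-13 350 [8.  8.7 9.4] [-16.6  18.3]
-7 319 [8.5 9.1 9.7] [-17.1  17.6]
-1 291 [ 8.9  9.5 10.2] [-16.6  17.9]
5 255 [ 9.3 10.  10.6] [-16.4  17.3]
11 243 [ 9.8 10.4 11. ] [-16.3  17.4]
17 203 [10.2 10.8 11.4] [-16.2  17.5]
23 205 [10.6 11.2 11.8] [-16.3  17.1]
29 170 [11.  11.7 12.2] [-16.4  17.3]
35 169 [11.5 12.1 12.6] [-16.2  17.5]
41 86 [11.9 12.4 12.9] [-16.3  17.3]
[482.70171061  76.393605    27.40111297]
```

View pics/w11.png

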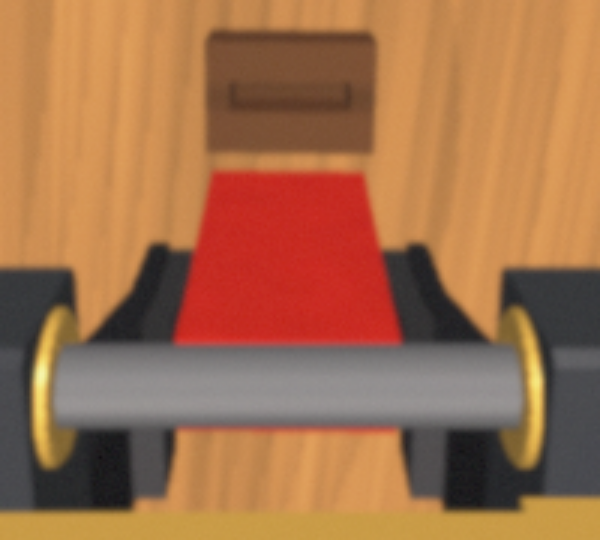

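The held wedge's flat face leans about 0.07 rad in the grip, thin end towards the post. That is acceptable, so I'll carry it over.

Call:
send_rows --deltas "3 0.5 0 0;7 1.1 0 0;11 1.7 0 0;15 2.3 0 0;19 3 0 0;23 3.6 0 0;27 4.2 0 0;31 4.9 0 0;35 5.5 0 0;39 6.1 0 0"

```text
t: 44.43
tcp_pos: [562.1, -4.9, 177.3]
ee_rot: [-0.0, 0.672, 0.74, -0.0]
contact_force: [1.1, -0.9, -0.9]
width: 35.7
grip_force: 30.0
```

Call:
send_rows --deltas "3 0.5 0 1;6 1 0 2;8.4 1.3 0 3;8.4 1.3 0 4.6;8.4 1.3 2 4.6;8.4 1.3 4 4.6;8.4 1.3 5 4.6;8.4 1.3 6 4.6;8.4 1.3 6 4.6;8.4 1.3 6 4.6"

```text
t: 45.27
tcp_pos: [567.6, 78.0, 117.9]
ee_rot: [-0.0, 0.702, 0.713, -0.0]
contact_force: [-0.4, -0.3, -0.0]
width: 35.6
grip_force: 30.0
```

Call:
send_rows --deltas "0 0 0 0;0 0 0 0;0 0 0 0;0 0 0 0;0 0 0 0;0 0 0 0;0 0 0 0;0 0 0 0;0 0 0 0;0 0 0 0"

```text
t: 46.1
tcp_pos: [567.8, 78.1, 118.1]
ee_rot: [-0.0, 0.701, 0.713, 0.0]
contact_force: [-0.3, 0.1, -1.2]
width: 35.8
grip_force: 30.0
```

Run:
```python
from h import *
d=snap('wrist'); P=cloud(d); cv2.imwrite('pics/w12.png',cv2.resize(d['img'][100:300,200:440],None,fx=3,fy=3)); print(tool()[:3,3],yaw(),get_state()['width'])
hsv=cv2.cvtColor(d['img'],cv2.COLOR_BGR2HSV); m=(hsv[...,1]>150)&((hsv[...,0]<6)|(hsv[...,0]>174)); Q=P[m]; Q=Q[np.isfinite(Q[:,0])&(Q[:,2]>50)&(np.hypot(Q[:,0]-568,Q[:,1]-80)<40)]
print('wedge flat near bottom',np.median(Q[Q[:,2]<Q[:,2].min()+8],0),Q[:,2].min(), 'x',np.percentile(Q[:,0],[2,98]))
q=P.reshape(-1,3); q=q[np.isfinite(q[:,0])&(abs(q[:,2]-43.5)<3)&(abs(q[:,0]-568)<40)&(q[:,1]>80)&(q[:,1]<125)]
h=[(y,len(s),np.percentile(s,[2,98]).round(1)) for y in range(80,120,2) for s in [q[(q[:,1]>=y)&(q[:,1]<y+2)][:,0]] if len(s)>5]; print(h)
```

```text
[567.73745433  78.11187671 118.03325424] 90.91 35.50355531534611
wedge flat near bottom [566.32525868  90.34449057  81.0190864 ] 76.45827349712079 x [550.85448167 585.43623439]
[(80, 95, array([545.5, 591.8])), (82, 160, array([545.7, 591.8])), (90, 107, array([540.1, 596.8])), (92, 173, array([540. , 597.3])), (94, 181, array([540.1, 597.6])), (96, 170, array([540.3, 597.2])), (98, 179, array([540. , 597.4])), (100, 178, array([540.2, 596.9])), (102, 180, array([540.1, 597.5])), (104, 181, array([540.2, 597.9])), (106, 195, array([540.2, 597.7])), (108, 189, array([540.3, 597.7])), (110, 182, array([540.8, 596.9])), (112, 192, array([540.1, 597.5])), (114, 161, array([540.2, 597.4]))]
```

View pics/w12.png

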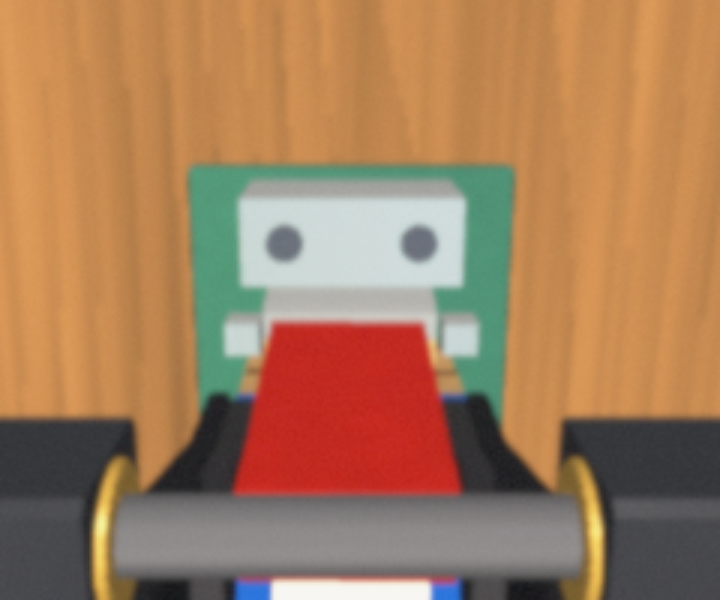

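The slot between nose (350,305) and post (350,240) lies under the thin end; I'll shift 1 mm back and lower.

Call:
send_rows --deltas "-0.1 0.06 1 0;-0.1 0.06 2 0;-0.1 0.06 2.6 0;-0.1 0.06 3 0;-0.1 0.06 3.3 0;-0.1 0.06 3.6 0;-0.1 0.06 3.9 0;-0.1 0.06 4.1 0;-0.1 0.06 4.1 0;-0.1 0.06 4.1 0"

```text
t: 46.98
tcp_pos: [568.4, 77.2, 77.2]
ee_rot: [0.0, 0.701, 0.713, 0.0]
contact_force: [-0.1, -0.4, -1.1]
width: 35.6
grip_force: 30.0
```

Call:
send_rows --deltas "0 0 0.2 0;0.05 0 0.4 0;0.1 0 0.5 0;0.15 0 0.6 0;0.2 0 0.7 0;0.25 0 0.7 0;0.3 0 0.7 0;0.35 0 0.7 0;0.4 0 0.7 0;0.4 0 0.7 0"

```text
t: 47.82
tcp_pos: [568.7, 79.2, 70.4]
ee_rot: [0.001, 0.702, 0.712, -0.001]
contact_force: [-0.2, -6.5, 5.4]
width: 35.7
grip_force: 30.0
```

Call:
send_rows --deltas "0 0 0 0;0 0 0 0;0 0 0 0;0 0 0 0;0 0 0 0;0 0 -1 0;0 0 -3 0;0 0 -6 0;0 0 -9 0;0 0 -12 0" --fingers 0.3

```text
t: 48.65
tcp_pos: [568.0, 81.4, 192.1]
ee_rot: [-0.0, 0.701, 0.713, 0.0]
contact_force: [0.0, 0.4, 0.2]
width: 56.3
grip_force: 0.0
```

Call:
send_rows --deltas "-2 0 -2 0;-4 0 -3 0;-4 0 -3 0;-4 0 -3 0;-4 0 -3 0;-4 0 -3 0;-4 0 -3 0;-4 0 -3 0;-4 0 -3 0;-4 0 -3 0" --fingers 1

```text
t: 49.48
tcp_pos: [568.8, 41.5, 219.8]
ee_rot: [-0.0, 0.701, 0.713, -0.0]
contact_force: [0.5, -0.1, -0.3]
width: 86.6
grip_force: 0.0
```

Run:
```python
from h import *
d=snap('wrist'); P=cloud(d); cv2.imwrite('pics/w13.png',cv2.resize(d['img'][30:280,180:460],None,fx=2.4,fy=2.4)); print(tool()[:3,3],yaw(),get_state()['width'])
hsv=cv2.cvtColor(d['img'],cv2.COLOR_BGR2HSV); m=(hsv[...,1]>150)&((hsv[...,0]<6)|(hsv[...,0]>174)); Q=P[m]; Q=Q[np.isfinite(Q[:,0])&(Q[:,2]>44)&(np.hypot(Q[:,0]-568,Q[:,1]-85)<50)]
z=np.percentile(Q[:,2],98); H=Q[Q[:,2]>z-4]; print('wedge ztop',z,cv2.minAreaRect(H[:,:2].astype(np.float32)),len(H)); 
F=Q[Q[:,2]<z-8]; print(len(F), np.polyfit(F[:,2],F[:,1],1) if len(F)>20 else 0)
```

```text
[568.86492364  41.33882368 219.89907403] 90.93 87.09011708504096
wedge ztop 99.46171568663117 ((569.0017700195312, 83.26251220703125), (33.97572326660156, 16.26712417602539), 1.1069591045379639) 655
66 [-3.68874263e-03  9.18270531e+01]
```

View pics/w13.png

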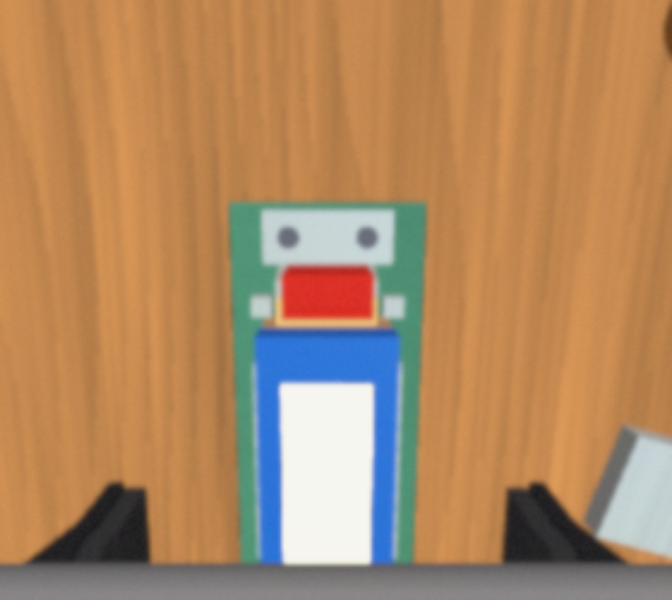

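The wedge stands flush and upright in the slot (head at (328,292) in the crop, top about 56 mm above the slot point). Now the tamper.

Call:
send_rows --deltas "3 -0.8 0 0;7 -1.8 0 0;11 -2.9 0 0;15 -3.9 0 0;19 -5 0 0;23 -6 0 0;27 -7 0 0;30.9 -8.1 0 0;30.9 -8.1 0 0;30.9 -8.1 0 0"

```text
t: 50.37
tcp_pos: [481.0, 352.0, 220.0]
ee_rot: [-0.001, 0.699, 0.715, 0.0]
contact_force: [-0.1, -0.9, 0.5]
width: 87.0
grip_force: 0.0
```

Call:
send_rows --deltas "0 0 0 0;0 0 0 0;0 0 0 0;0 0 0 0;0 0 0 0;0 0 0 0;0 0 0 0;0 0 0 0;0 0 0 0;0 0 0 0" --fingers 0.3

```text
t: 51.2
tcp_pos: [483.0, 348.8, 220.1]
ee_rot: [-0.0, 0.701, 0.713, 0.0]
contact_force: [0.0, 0.4, -0.7]
width: 56.9
grip_force: 0.0
```

Run:
```python
from h import *
d=snap('wrist'); P=cloud(d); np.savez('w14.npz',**d); print(tool()[:3,3],yaw())
a=tops(P,84,100,(483,389),30); print('handle',a,to_tool([*a[0],50])); print('brass',tops(P,24,36,(483,389),30)); print('pad',tops(P,2,8,(483,389),38))
hsv=cv2.cvtColor(d['img'],cv2.COLOR_BGR2HSV); m=(hsv[...,2]<70); q=np.argwhere(m)[:,::-1]; w=onz(d,q,4)[:,:2]; w=w[np.hypot(w[:,0]-483,w[:,1]-389)<42]; print('padpix',cv2.minEnclosingCircle(w.astype(np.float32)))
```

```text
[483.03568398 348.80456302 220.05305421] 90.91
handle (array([483.5, 392.6]), 13.2, 550, np.float64(91.0)) [ 43.77801919   1.16895791 170.05415523]
brass (array([483.7, 393.3]), 18.6, 256, np.float64(31.0))
pad (array([484.7, 395.5]), 34.1, 1269, np.float64(3.3))
padpix ((484.7922058105469, 395.99700927734375), 30.507230758666992)
```

Call:
send_rows --deltas "2 0 0 0;4.4 0.1 0 0;4.4 0.1 0 0;4.4 0.1 2 0;4.4 0.1 5 0;4.4 0.1 8 0;4.4 0.1 10 0;4.4 0.1 10 0;4.4 0.1 10 0;4.4 0.1 10 0"

```text
t: 52.08
tcp_pos: [483.8, 393.5, 121.7]
ee_rot: [-0.0, 0.701, 0.713, 0.001]
contact_force: [-0.3, 0.4, -0.4]
width: 56.5
grip_force: 0.0
```

Call:
send_rows --deltas "0 0 2 0;0 0 4 0;0 0 6 0;0 0 7 0;0 0 7 0;0 0 7 0;0 0 7 0;0 0 7 0;0 0 7 0;0 0 7 0"

```text
t: 52.92
tcp_pos: [483.7, 393.1, 50.9]
ee_rot: [0.0, 0.702, 0.713, 0.001]
contact_force: [-0.3, 0.0, 0.6]
width: 56.1
grip_force: 0.0
```

Call:
send_rows --deltas "0 0 0 0;0 0 0 0;0 0 0 0;0 0 0 0;0 0 0 0;0 0 0 0;0 0 0 0;0 0 0 0;0 0 0 0;0 0 0 0" --fingers -1

```text
t: 53.75
tcp_pos: [483.4, 392.8, 50.1]
ee_rot: [-0.0, 0.701, 0.713, 0.0]
contact_force: [-0.2, -1.2, -0.7]
width: 25.5
grip_force: 30.0
```

Call:
send_rows --deltas "0 0 -1 0;0 0 -3 0;0 0 -6 0;0 0 -9 0;0 0 -12 0;0 0 -15 0;0 0 -15 0;0 0 -15 0;0 0 -15 0;0 0 -15 0"

```text
t: 54.58
tcp_pos: [482.7, 392.0, 198.5]
ee_rot: [-0.0, 0.701, 0.713, -0.001]
contact_force: [-0.5, -0.6, -3.0]
width: 25.6
grip_force: 30.0
```

Call:
send_rows --deltas "-3 0.8 0 0;-7 1.8 0 0;-11 2.9 0 0;-15 3.9 0 0;-19 5 0 0;-23 6 0 0;-27 7 0 0;-31 8.1 0 0;-31 8.1 0 0;-31 8.1 0 0"

```text
t: 55.42
tcp_pos: [569.2, 80.2, 198.3]
ee_rot: [-0.001, 0.704, 0.711, -0.001]
contact_force: [-0.5, 0.9, -3.6]
width: 25.3
grip_force: 30.0
```

Call:
send_rows --deltas "0 0 2 0;0 0 4 0;0 0 4.2 0;0 0 4.2 0;0 0 4.2 0;0 0 4.2 0;0 0 4.2 0;0 0 4.2 0;0 0 4.2 0;0 0 4.2 0"

```text
t: 56.25
tcp_pos: [569.4, 84.1, 158.4]
ee_rot: [0.0, 0.702, 0.713, 0.0]
contact_force: [-0.3, 0.0, -3.2]
width: 25.6
grip_force: 30.0
```

Call:
send_rows --deltas "0 0 0.5 0;0 0 1 0;0 0 1.3 0;0 0 1.5 0;0 0 1.7 0;0 0 1.9 0;0 0 2 0;0 0 2 0;0 0 2 0;0 0 2 0"

```text
t: 57.08
tcp_pos: [570.4, 84.2, 139.4]
ee_rot: [0.001, 0.702, 0.713, 0.001]
contact_force: [-0.8, -1.6, 7.3]
width: 25.6
grip_force: 30.0
```

Call:
send_rows --deltas "0 0 0.2 0;0 0 0.3 0;0 0 0.4 0;0 0 0.5 0;0 0 0.6 0;0 0 0.7 0;0 0 0.7 0;0 0 0.7 0;0 0 0.7 0;0 0 0.7 0"

```text
t: 57.92
tcp_pos: [570.7, 84.2, 132.5]
ee_rot: [0.001, 0.702, 0.713, 0.001]
contact_force: [-0.1, -1.6, 9.1]
width: 25.2
grip_force: 30.0
```

Call:
send_rows --deltas "0 0 0.1 0;0 0 0.2 0;0 0 0.3 0;0 0 0.3 0;0 0 0.3 0;0 0 0.3 0;0 0 0.3 0;0 0 0.3 0;0 0 0.3 0;0 0 0.3 0"

```text
t: 58.75
tcp_pos: [571.2, 84.6, 131.6]
ee_rot: [0.002, 0.702, 0.713, 0.002]
contact_force: [-5.4, -0.9, 25.5]
width: 25.5
grip_force: 30.0
```

The wedge stopped at about 42 mm under roughly 28 N. One more real tap, then back up.

Call:
send_rows --deltas "0 0 -0.8 0;0 0 -1.5 0;0 0 -1.5 0;0 0 -0.9 0;0 0 -0.3 0;0 0 0 0;0 0 0 0;0 0 0 0;0 0 0 0;0 0 0 0"

```text
t: 59.58
tcp_pos: [570.1, 85.1, 130.3]
ee_rot: [0.001, 0.701, 0.713, 0.001]
contact_force: [-6.6, -0.6, 25.6]
width: 25.4
grip_force: 30.0
```

Call:
send_rows --deltas "0 0 -1 0;0 0 -3 0;0 0 -6 0;0 0 -7 0;0 0 -7 0;0 0 -7 0;0 0 -7 0;0 0 -7 0;0 0 -7 0;0 0 -7 0"

```text
t: 60.42
tcp_pos: [568.9, 84.1, 197.1]
ee_rot: [-0.001, 0.701, 0.713, -0.0]
contact_force: [-0.6, 0.3, -2.4]
width: 25.3
grip_force: 30.0
```

Run:
```python
from h import *
d=snap('wrist'); P=cloud(d); T=np.linalg.inv(tool()); print(tool()[:3,3],yaw(),get_state()['width'])
print(to_tool([483.5,392.8,50.1]))
cv2.imwrite('pics/w15.png',cv2.resize(d['img'][100:300,200:440],None,fx=2.5,fy=2.5))
s=snap('top'); P=cloud(s); hsv=cv2.cvtColor(s['img'],cv2.COLOR_BGR2HSV)
```

```text
[568.99611825  84.0911723  197.38396437] 90.91 25.465661020997796
[310.01828679 -80.413579   147.39610193]
```

View pics/w15.png

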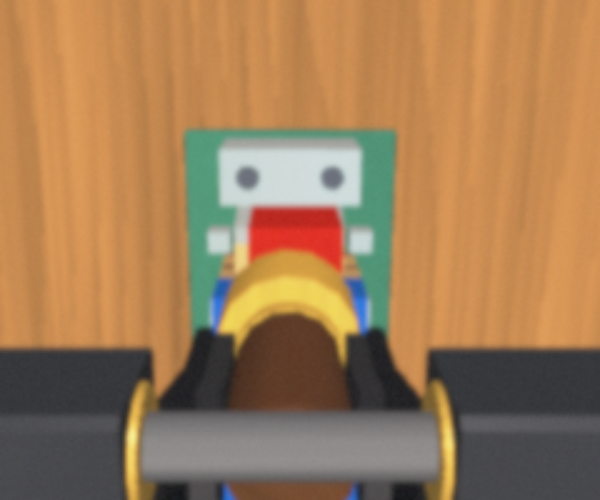

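The wedge head is now just above post-top level at (295,235), still square in the slot. Returning the tamper to its pad.

Call:
send_rows --deltas "3 -0.8 0 0;7 -1.8 0 0;11 -2.9 0 0;15 -3.9 0 0;19 -5 0 0;23 -6 0 0;27 -7 0 0;31 -8.05 0 0;31 -8.05 0 0;31 -8.05 0 0"

```text
t: 61.35
tcp_pos: [481.3, 396.4, 197.9]
ee_rot: [-0.001, 0.699, 0.715, 0.0]
contact_force: [0.2, -0.1, -3.1]
width: 25.2
grip_force: 30.0
```

Call:
send_rows --deltas "0 0 2 0;0 0 5 0;0 0 8 0;0 0 11 0;0 0 13 0;0 0 13.5 0;0 0 13.5 0;0 0 13.5 0;0 0 13.5 0;0 0 13.5 0"

```text
t: 62.18
tcp_pos: [484.8, 393.5, 64.9]
ee_rot: [0.0, 0.702, 0.713, 0.001]
contact_force: [-0.3, -0.1, -3.4]
width: 25.5
grip_force: 30.0
```

Run:
```python
from h import *
print(tool()[:3,3],yaw(),get_state()['contact_force'],to_tool([483.9,393.2,51])); d=snap('wrist'); cv2.imwrite('pics/w16.png',cv2.resize(d['img'][100:300,200:440],None,fx=2.5,fy=2.5))
```

```text
[484.79458873 393.47229255  64.9055894 ] 90.89 [-0.33575701 -0.1418309  -3.40191448] [-0.27952144 -0.93068165 13.90307694]
```

Call:
send_rows --deltas "0 0 0.5 0;0 0 0.9 0;0 0 1.1 0;0 0 1.3 0;0 0 1.4 0;0 0 1.45 0;0 0 1.5 0;0 0 1.5 0;0 0 1.5 0;0 0 1.5 0"

```text
t: 63.07
tcp_pos: [483.8, 392.8, 49.1]
ee_rot: [0.0, 0.701, 0.713, -0.0]
contact_force: [-4.0, -3.5, 8.6]
width: 25.5
grip_force: 30.0
```

Call:
send_rows --deltas "0 0 0 0;0 0 -0.1 0;0 0 -0.2 0;0 0 -0.2 0;0 0 -0.2 0;0 0 -0.2 0;0 0 -0.2 0;0 0 -1 0;0 0 -3 0;0 0 -6 0" --fingers 0.3

```text
t: 63.9
tcp_pos: [482.6, 391.6, 106.8]
ee_rot: [-0.0, 0.701, 0.713, -0.002]
contact_force: [0.7, 0.6, 0.1]
width: 56.4
grip_force: 0.0
```

Call:
send_rows --deltas "0 0 -3 0;-1 0 -6 0;-3 0 -9 0;-4.4 0 -11 0;-4.4 0 -11 0;-4.4 0 -11 0;-4.4 0 -11 0;-4.4 0 -11 0;-4.4 0 -11 0;-4.4 0 -11 0"

```text
t: 64.73
tcp_pos: [484.0, 349.1, 217.2]
ee_rot: [-0.0, 0.701, 0.713, -0.001]
contact_force: [0.1, 0.4, -1.0]
width: 56.5
grip_force: 0.0
```

Run:
```python
from h import *
d=snap('wrist'); P=cloud(d); print(tool()[:3,3],yaw())
print('handle',tops(P,84,100,(483,393),30)); print('brass',tops(P,24,36,(483,393),30)); print('pad',tops(P,2,8,(484,394),38))
```

```text
[484.06389076 349.10253857 217.30860602] 90.96
handle (array([483.8, 391.4]), 13.3, 574, np.float64(91.0))
brass (array([483.6, 392. ]), 18.8, 262, np.float64(31.0))
pad (array([484.7, 395.8]), 34.2, 1386, np.float64(3.3))
```

Call:
send_rows --deltas "-4 1 0 0;-8 2 0 0;-12 3 0 0;-16 4 0 0;-20 5 0 0;-24 6 0 0;-28 7 0 0;-32 8 0 0;-36 8.2 0 0;-36 8.2 0 0" --fingers 1

```text
t: 65.62
tcp_pos: [572.7, -20.0, 217.0]
ee_rot: [0.001, 0.705, 0.709, -0.002]
contact_force: [-0.4, -0.8, 0.0]
width: 87.0
grip_force: 0.0
```

Call:
send_rows --deltas "0 0 0 0;0 0 0 0;0 0 0 0;0 0 0 0;0 0 0 0;0 0 0 0;0 0 0 0;0 0 0 0;0 0 0 0;0 0 0 0"

```text
t: 66.45
tcp_pos: [572.3, -9.8, 218.1]
ee_rot: [0.0, 0.701, 0.713, 0.0]
contact_force: [1.2, 0.2, 0.4]
width: 87.1
grip_force: 0.0
```

Run:
```python
from h import *
d=snap('wrist'); P=cloud(d); print(tool()[:3,3],yaw())
print('cover',rect(P,70,84,(570,-13),90))
hsv=cv2.cvtColor(d['img'],cv2.COLOR_BGR2HSV); m=(hsv[...,1]>150)&((hsv[...,0]<6)|(hsv[...,0]>174)); Q=P[m]; Q=Q[np.isfinite(Q[:,0])&(Q[:,2]>44)&(np.hypot(Q[:,0]-568,Q[:,1]-85)<50)]
print('wedge',np.percentile(Q[:,2],[50,98]),cv2.minAreaRect(Q[Q[:,2]>80][:,:2].astype(np.float32)))
q=P.reshape(-1,3); q=q[np.isfinite(q[:,0])&(abs(q[:,2]-43.5)<3)&(abs(q[:,0]-568)<28)&(q[:,1]>60)&(q[:,1]<125)]; print([(y,int(((q[:,1]>=y)&(q[:,1]<y+1)).sum())) for y in range(74,96)])
cv2.imwrite('pics/w17.png',d['img'][:300])
```

```text
[572.24578009  -9.83350586 218.08527237] 90.91
cover (array([570.3,  -7.9]), array([ 62. , 165.6]), 0.75, 8461, np.float64(78.3))
wedge [84.96913143 86.54456541] ((571.2356567382812, 82.30831146240234), (34.46636962890625, 15.001182556152344), 0.9835491180419922)
[(74, 42), (75, 40), (76, 7), (77, 7), (78, 7), (79, 7), (80, 7), (81, 1), (82, 0), (83, 0), (84, 0), (85, 0), (86, 0), (87, 0), (88, 0), (89, 0), (90, 7), (91, 16), (92, 14), (93, 15), (94, 27), (95, 55)]
```

View pics/w17.png

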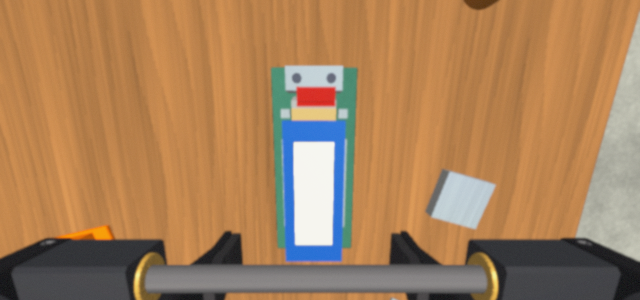

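The wedge head is 41 mm above the slot point, and the nose edge has moved from y≈84 to y≈81. The stack is closed, with the cover at (314,190), and the tamper is upright on its pad. Handing in.

```bash
python3 -c "
from station import bot
print(bot.close_job())"
```

```text
the job is handed in; nothing more can be done
None
```

The job is handed in, with no verdict returned. By my last measurements, the tray and cover are seated with all three punches inside, the wedge is locked with its head about 41 mm above the post, and the tamper is upright on its pad. I kept clear of the jar, the steel block and the graver.

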